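# Balance the solder-pot lid onto its stand with the lid lifter

### The job

The lid of the solder pot is too hot to touch: take the hooked lid lifter from its fork, hook the lid's loop at the lid's true balance point (the lid is lopsided by an unknown amount, so feel for it with small test lifts), lift it off hanging level, never tipped more than about 8 degrees even for a moment, and set it down gently, fully home in the ring of the lid stand. Then unhook and hang the lifter back on its fork, leaving the fittings on the bench where they are; touch the lid only with the lifter and never force it.

Things in the scene. Friction and masses are not known exactly. Their poses are not given: they have to be found in the camera images.
- pot: Dark iron solder pot, fixed, round, 120 mm across, 70 mm high, wall 6 mm (mouth 108 mm across). Origin at the centre of its underside on the bench, z up. The lid lies on its rim.
- lid: Red round lid, 132 mm wide, 12 mm thick, 0.5-0.65 kg, with a plug 98 mm wide, 5 mm deep below (5 mm play all round). Origin on its axis at its rim's underside, z up. A hidden baffle moves its centre of mass 0 to 18 mm off the axis, to either side along its y; how far is not measured. Hung off that point, it leans heavy side down by about offset / 35 mm rad. Let it rest again before shifting the hook.
- loop_mid (a point): Middle of the level top bar of the lid's fixed steel loop handle, on the bar's centreline, 44 mm straight above the lid's origin; axes as the lid's. The bar is round, 7 mm thick, and runs along the lid's y axis between two legs at y = -36 and +36 mm (65 mm clear between them); under it are 28 mm clear to the lid's top. The bar is straight, so a hook can be anywhere along it.
- lid_stand: Fixed lid stand: green round foot 116 mm wide, above it a dark ring on a screw stem, 120 mm outside, 108 mm inside, open at the top. Origin: centre of the foot's underside on the bench. The ring's top is 40 to 70 mm above the bench, set anew each time and not measured: feel for it. The lid is home when its plug is in the ring and its rim lies on the ring's top.
- holder: Fixed fork for the lifter: wooden foot 100 x 80 x 10 mm, a post at its +x end (x 37 to 51 mm, 110 mm high) and two level prongs from it to the open -x side (x = -20 to 51 mm), each 11 mm wide, with a 14 mm slot between them centred on y = 0; prong tops 110 mm above the bench. Origin on the bench straight below the hanging lifter's shaft.
- lifter_grip (a point): Centre of the wooden grip of the loose lid lifter (0.16 kg, hanging upright in the fork); z up, x away from the hook's point. Grip 30 (x) by 20 (y) by 52 mm high: pinch it across y from above. Straight below is a 34 x 34 x 4 mm brass collar, underside 30 mm below this point, resting on the prongs, then an 8 mm round shaft with the hook at its foot.
- hook_bed (a point): The J hook's bed, where the bar should lie: top surface of the 8 mm rod at the lowest point of a shallow V, 12 mm to the lifter's -x from the shaft's axis and 112 mm below the grip's centre; axes as the grip's. The rod's underside is 8 mm lower. The upturned point is 15 mm farther to -x and ends 11 mm above the bed. In the fork the hook points to the fork's open side.
- radiator_key: Brass radiator key standing on its socket, 50 mm high, 30 mm wide, not to be disturbed. Origin at the centre of its underside.
- nipple: Galvanized pipe nipple standing on end, 27 mm across, 50 mm high, not to be disturbed. Origin at the centre of its underside.
- elbow: Copper elbow lying flat, about 50 x 50 mm, 25 mm high, not to be disturbed. Origin at its underside near the bend.
- valve_wheel: Red valve wheel lying flat, 76 mm across, 16 mm high, not to be disturbed. Origin at the centre of its underside.

How it is judged (in metres and radians):
On the way, in this order (a step that is already met when the one before it is completed fails the run):
1. the lifter is taken off its fork in the gripper (contact force between the fingers and lifter above 1 N and contact force between lifter and holder below 0.1 N and distance of lifter_grip from where it was at the start of the episode above 0.02 m), for 0.1 s.
2. the lid hangs level from the lifter, clear of the pot (contact force between lifter and lid above 2 N and contact force between lid and pot below 0.1 N and z of lid in the frame of pot above 0.08 m and angle between lid's own z axis and vertical below 0.15 rad), for 0.3 s.
3. the lid lies home in the stand's ring, off the lifter (horizontal distance between lid and lid_stand below 0.008 m and contact force between lid and lid_stand above 2 N and angle between lid's own z axis and vertical below 0.04 rad and contact force between lifter and lid below 0.2 N), for 0.2 s.
At the end, for the whole second after the job is handed in: The lid rests in the stand's ring, its axis within 8 mm of the stand's and its tilt under 0.04 rad (plug in the ring), at rest; the lifter hangs at rest by its collar on the fork, upright within 0.1 rad, within 25 mm of its first place over the fork; nothing is held (horizontal distance between lid and lid_stand below 0.008 m and contact force between lid and lid_stand above 2 N and angle between lid's own z axis and vertical below 0.04 rad and linear speed of each of lid, lifter below 0.02 m/s and contact force between lifter and holder above 0.5 N and horizontal distance between lifter_grip and holder below 0.025 m and angle between lifter_grip's own z axis and vertical below 0.1 rad and z of lifter_grip in the frame of holder above 0.135 m); the robot touches nothing.
It fails at once if the lid is tipped more than 0.15 rad from level (angle between lid's own z axis and vertical above 0.15 rad).
It fails at once if the gripper or arm touches the hot lid (contact force between any of the fingers, the arm and lid above 0.3 N).
It fails at once if the lid is dropped, pressed or pulled with more than 25 N between it and the stand, the pot or the lifter (contact force between lid and lid_stand above 25 N or contact force between lid and pot above 25 N or contact force between lifter and lid above 25 N).
It fails at once if a fitting on the bench is moved more than 15 mm (distance of any of radiator_key, nipple, elbow, valve_wheel from where it was at the start of the episode above 0.015 m).
It also fails if it takes over 70 s, if anything falls off the work surface, if the arm or the gripper's body presses on something with over 40 N, if the wrist force passes 120 N, or if a joint passes its speed limit or range.

### The arm

A 6-joint arm with a two-finger parallel gripper is mounted at the origin on the work surface. World frame = base frame: x ahead of the robot, y to its left, z up, the work surface at z = 0. Lengths are in mm, angles in rad, forces in N, time in s.
With the tool pointing down it reaches from about 300 to 775 mm from the base axis. Payload 14.6 kg.
Tool frame: the origin (TCP) lies between the finger pads; the fingertips stand 8 mm ahead of it and the grasp point (between the pads) lies 11 mm behind it; z points along the fingers, y is the direction in which the jaws open and shut (so a half turn about z gives the same grasp; the last joint's range is limited). The gripper opens to 94 mm and grips with 3 to 60 N. Pads are 16 mm wide; open, the fingers measure 119 mm over their backs; the gripper's body (75 mm by 177 mm) begins 78 mm behind the grasp point.
Start: joints at [1.136, 0.3, 1.521, -0, 1.321, -0.067], TCP at [197.757, 513.207, 213.446] pointing down, gripper open.
Joint ranges: [-3.03, 3.03], [-0.79, 2.21], [0.23, 2.52], [-1.04, 4.18], [0, 3.07], [-2.55, 2.55]. Speed limits (rad/s): [2.22, 2.22, 2.57, 3.14, 3.14, 3.14].

### API

Orientations are given as [roll, pitch, yaw] about the fixed x, y, z axes, in that order (R = Rz(yaw) Ry(pitch) Rx(roll)).
In Python, from cell import manip gives the robot as it stands. The module is installed in compiled form; this text tells all that it offers.
- The arm moves only by the tool send_rows, never from a script. Its argument "series" is a list that holds one entry, the list of rows, each a list of 5 numbers: the opening, from 0 (shut) to 1 (fully open), then the shift along the tool's x, y, z in mm, then the turn about the tool's z in degrees. In form: [[[gripper, dx, dy, dz, roll], ...]]. A call has 1 to 10 rows; each row is the pose to reach, as a shift and turn from the pose commanded when the call began, along the tool's axes at that moment; what a row does not reach only later rows make up. A row lasts 1/10 s, in which the tool goes at most 50 mm and 8.59 degrees, less where a joint would pass 70% of its speed; a pose out of reach is approached as far as the arm can. A call with a gripper value outside its range is refused whole. The fingers move at their own pace and stop on an object; "newtons" is the grip in N (left out, the last holds). Time passes only in rows, so rows that repeat a pose let the fingers close. It gives the time, the measured TCP pose, the force and the opening at its end, in the units of the state.
- manip.read_state(): the state, without advancing time (a new reading comes with each control period).
- manip.camera(name): name is "scene" or "top" or "wrist"; returns a dict with "img" (384x512x3 uint8, red, green, blue), "vfov" (degrees; the focal length in pixels is half the picture's height over the tangent of half this angle, whatever the lens; pixels are square), "cx", "cy" (the principal point, pixels), "dist" ([k1, k2, p1, p2, k3] as OpenCV has them; the pictures are not rectified), "pose" (4x4, takes a point from camera to world coordinates); the wrist camera has in their place "T_tool_cam" (4x4, takes a point from camera to tool coordinates, whose origin is the TCP and whose axes are the flange's). Camera axes: x right, y down, z forward; pixel columns grow to the right and rows downward; lengths in mm; the calibration is good to about 2 mm. A picture is of the moment at which its call begins: read the wrist's pose just before it. There is no depth.
- manip.sign_off(): hands the job in, once; it reports no verdict.
Trained networks look in a picture, given as the dict that the camera call returned (one of the last four; its "shot" number tells which), for a name from the list of things; names that differ only in an ending like _2 or _b are one class to them, and where a whole thing is asked for, a point or a joint stands for the part that bears it (a point fixed in the world has none). Each returns a list of dicts, best first, with "conf" (0 to 1); they miss things now and then, are a little off and sometimes report something else, mostly with a low value. They report only what shows in the picture. A call takes as long as a camera call.
- manip.find_in(target, picture): "rect" ([left, top, width, height] in pixels, round what is visible of it).
- manip.silhouettes(target, picture): "pixels" (384x512 bool, what is visible of it) and "rect" ([left, top, width, height] in pixels, round what is visible of it).
The state is a dict: "clock": time; "joints": joint angles; "qd": joint speeds; "effort": joint torques, N m; "eef_pos": TCP position; "eef_rot": TCP orientation; "wrist_force": force on the tool from outside, world axes, zero at the start; "moment": the same for the moment, N m; "finger_gap": finger opening in mm.
Only numpy, scipy, OpenCV 4.12 (cv2) and the standard library are available. Lean on these libraries where they do the work, as an engineer would, in place of code of your own. Each camera call takes 0.05 s, during which the arm holds its last target. There are 200 camera calls.

## Working session

There is one attempt and no reset: what is moved stays moved. The work goes in short steps, Python scripts to look and compute and a tool call to move; the robot and the scene stay as the last step left them, time stands still between calls to the robot, and variables do not carry over. Pictures are saved under pics/ and viewed, about 8 in all and at most 12, crops included, and the job is handed in when it is done.

Besides the shell and the picture viewer there is one more tool, called after "Call:" as a command line: name --argument value ..., lists and objects as JSON in quotes. send_rows: Moves the arm, as the interface text tells. Its arguments: {"type":"object","properties":{"series":{"type":"array"},"newtons":{"type":"number"}},"required":["series"]}

```bash
mkdir -p pics; cat > h.py <<'E'
import numpy as np, cv2
from cell import manip
def shot(n):
    return manip.camera(n)
def K(c):
    h,w=c["img"].shape[:2]; f=h/2/np.tan(np.radians(c["vfov"])/2)
    return np.array([[f,0,c["cx"]],[0,f,c["cy"]],[0,0,1]]),np.array(c["dist"],float)
def pose(c):
    if "pose" in c: return np.array(c["pose"])
    return c["P"]
def ray(c,uv):
    k,d=K(c); p=cv2.undistortPoints(np.array(uv,float).reshape(-1,1,2),k,d).reshape(-1,2)
    P=pose(c); r=np.c_[p,np.ones(len(p))]@P[:3,:3].T
    return P[:3,3],r
def atz(c,uv,z):
    o,r=ray(c,uv); return o+r*((z-o[2])/r[:,2])[:,None]
def proj(c,X):
    k,d=K(c); Pi=np.linalg.inv(pose(c)); r,_=cv2.Rodrigues(Pi[:3,:3])
    return cv2.projectPoints(np.array(X,float).reshape(-1,1,3),r,Pi[:3,3],k,d)[0].reshape(-1,2)
def wrist():
    from scipy.spatial.transform import Rotation as R
    s=manip.read_state(); c=manip.camera("wrist")
    T=np.eye(4);T[:3,:3]=R.from_euler('xyz',s["eef_rot"]).as_matrix();T[:3,3]=s["eef_pos"]
    c["P"]=T@np.array(c["T_tool_cam"]); return c
def save(c,n,s=1.5):
    cv2.imwrite("pics/"+n,cv2.resize(c["img"][:,:,::-1],None,fx=s,fy=s))
E
python3 - <<'E'
from h import *
np.set_printoptions(precision=1,suppress=True)
s=manip.read_state();print(s)
ims=[]
for n in ["top","scene"]:
    c=shot(n); ims.append(c["img"]); print(n,c["vfov"],pose(c))
    for t in ["pot","lid","loop_mid","lid_stand","holder","lifter_grip","hook_bed","radiator_key","nipple","elbow","valve_wheel"]:
        print(t,[(d["rect"],round(d["conf"],2)) for d in manip.find_in(t,c)[:2]])
    save(c,n+"0.png")
E
```

```text
{'clock': 0.0, 'joints': array([ 1.1,  0.3,  1.5, -0. ,  1.3, -0.1]), 'qd': array([ 0., -0., -0.,  0., -0.,  0.]), 'effort': array([  0. , -53.2, -35.3,   0.1,   0. ,  -0. ]), 'eef_pos': array([197.7, 513. , 212.9]), 'eef_rot': array([-3.1, -0. ,  2.8]), 'wrist_force': array([-0.5, -0.1,  0.6]), 'moment': array([-0. , -0.1,  0.1]), 'finger_gap': 94.1012735529499}
top 49.68748091939885 [[   0.    -1.     0.2  410.5]
 [  -1.    -0.    -0.    16.9]
 [   0.    -0.2   -1.  1082.7]
 [   0.     0.     0.     1. ]]
pot [([212.0, 230.7, 71.2, 30.0], 0.84)]
lid [([227.4, 202.3, 52.7, 53.6], 0.63)]
loop_mid [([225.0, 205.3, 53.3, 54.4], 0.64), ([364.3, 204.4, 17.8, 18.8], 0.64)]
lid_stand [([148.1, 183.2, 43.1, 44.9], 0.83)]
holder [([343.7, 191.7, 43.2, 41.8], 0.68)]
lifter_grip []
hook_bed [([359.3, 203.7, 29.6, 18.6], 0.89)]
radiator_key [([202.1, 252.1, 12.1, 3.1], 0.64)]
nipple [([347.8, 192.7, 35.7, 42.2], 0.71), ([307.5, 259.3, 10.1, 12.2], 0.67)]
elbow [([195.1, 172.2, 19.8, 23.5], 0.61), ([225.9, 203.9, 55.4, 54.8], 0.22)]
valve_wheel [([255.0, 135.3, 30.3, 28.0], 0.64), ([146.5, 181.5, 43.2, 48.2], 0.57)]
scene 54.8887755491644 [[   0.5    0.7   -0.5 1053.9]
 [   0.9   -0.4    0.3 -264.1]
 [   0.    -0.6   -0.8  785.1]
 [   0.     0.     0.     1. ]]
pot [([211.6, 162.0, 60.9, 43.8], 0.93)]
lid [([220.4, 148.5, 52.0, 44.2], 0.96), ([253.3, 241.6, 32.8, 32.9], 0.28)]
loop_mid [([219.1, 148.4, 51.2, 42.3], 0.71), ([173.1, 172.6, 12.3, 18.7], 0.29)]
lid_stand [([303.6, 150.6, 43.9, 39.6], 0.94)]
holder [([126.3, 217.7, 39.5, 48.7], 0.78)]
lifter_grip [([125.0, 196.4, 18.8, 29.0], 0.55)]
hook_bed [([123.7, 197.9, 23.9, 24.3], 0.91)]
radiator_key [([267.5, 146.2, 11.2, 16.4], 0.4)]
nipple [([253.1, 245.6, 34.0, 28.9], 0.7), ([174.6, 175.1, 14.2, 17.5], 0.53)]
elbow [([301.8, 195.6, 22.2, 15.5], 0.58)]
valve_wheel [([251.7, 244.3, 37.8, 29.9], 0.69)]
```

```bash
python3 - <<'E'
import cv2
a=cv2.imread("pics/top0.png"); b=cv2.imread("pics/scene0.png")
x=cv2.resize(a[150:450,180:630],None,fx=1.7,fy=1.7)
cv2.imwrite("pics/topc.png",x)
y=cv2.resize(b[180:450,150:560],None,fx=1.9,fy=1.9); cv2.imwrite("pics/scenec.png",y)
E
```

```text
(no output)
```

View pics/topc.png

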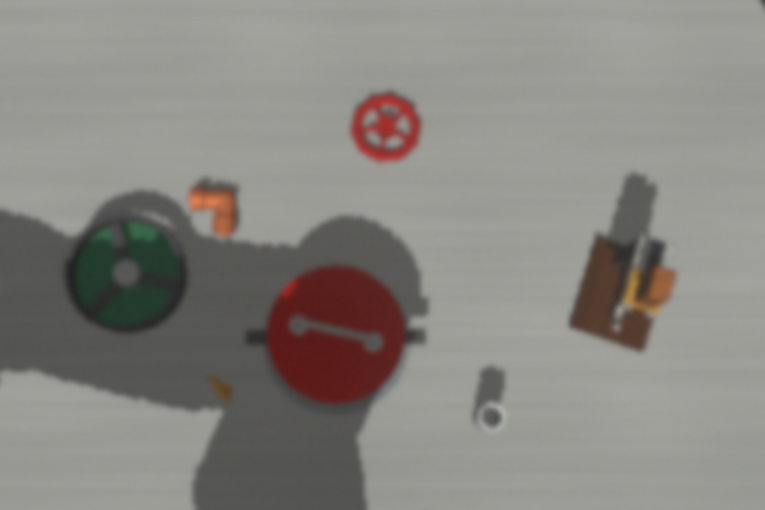

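View pics/scenec.png

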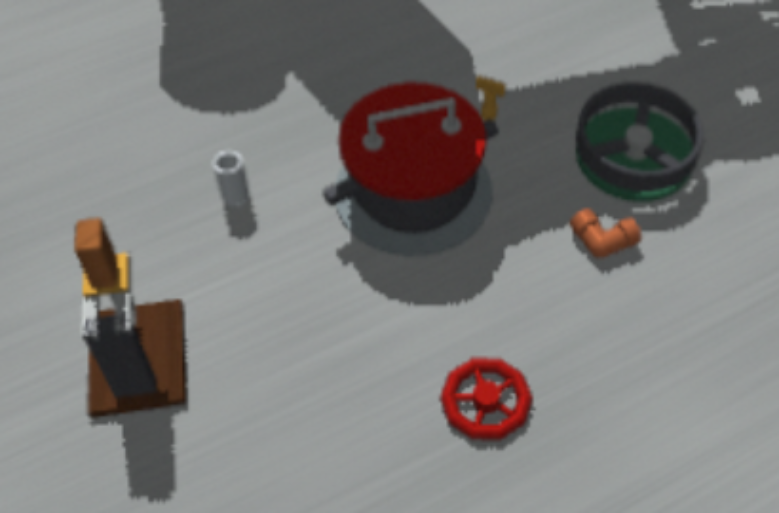

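Pictures: in the top crop the lid is at about (337,335), with its bar running from (299,325) to (374,342). The stand is at (126,272) and the valve wheel at (386,127). The fork's foot has corners at (600,233), (570,327) and (643,350), with its post on the far side, so the hook points towards the robot.

```bash
python3 - <<'E'
from h import *
np.set_printoptions(precision=1,suppress=True)
c=shot("top"); s=shot("scene")
T=lambda *p:np.array(p)/2.55+[120,100]
S=lambda *p:np.array(p)/(1.5*1.9)+[100,120]
print("foot z10",atz(c,[T(600,233),T(570,327),T(643,350)],10))
print("lid z82",atz(c,[T(337,335)],82),"bar z114",atz(c,[T(299,325),T(374,342)],114))
print("scene bar",atz(s,[S(373,121),S(452,103)],114), "lid",atz(s,[S(412,138)],82))
print("stand foot",atz(c,[T(126,272)],15),"ring z55",atz(c,[T(126,272)],55))
# stand ring by silhouettes
for n,cc in (("top",c),("scene",s)):
    for t in ["lid","lid_stand","lifter_grip"]:
        for d in manip.silhouettes(t,cc)[:1]:
            ys,xs=np.nonzero(d["pixels"]); (e,ax,a)=cv2.fitEllipse(cv2.convexHull(np.c_[xs,ys].astype(np.int32)))
            print(n,t,d["conf"],len(xs),np.array(e),ax, [atz(cc,[e],z)[0] for z in (40,55,76,82,140)])
for n,p,z in (("nip",(491,417),50),("key",(220,387),50),("elbow",(225,205),12),("wheel",(386,127),16)): print(n,atz(c,[T(*p)],z))
print("grip top z166",atz(c,[T(657,284)],166))
w=wrist();print(w["T_tool_cam"],w["vfov"],manip.read_state()["eef_rot"])
save(w,"w0.png")
E
```

```text
foot z10 [[ 607.9 -253.8   10. ]
 [ 510.6 -218.8   10. ]
 [ 487.1 -292.5   10. ]]
lid z82 [[496.2  18.2  82. ]] bar z114 [[502.6  53.  114. ]
 [487.1 -15.6 114. ]]
scene bar [[497.9 -17.  114. ]
 [511.8  52.8 114. ]] lid [[505.9  16.   82. ]]
stand foot [[565.7 233.6  15. ]] ring z55 [[559.9 225.5  55. ]]
top lid 0.94 2297 [250.9 230.3] (53.52231979370117, 54.34966278076172) [array([502.6,  21.4,  40. ]), array([501.3,  21.3,  55. ]), array([499.4,  21.3,  76. ]), array([498.9,  21.2,  82. ]), array([493.8,  21. , 140. ])]
top lid_stand 0.67 1820 [169.  206.1] (47.54731750488281, 48.519073486328125) [array([563.6, 229.7,  40. ]), array([561.4, 226.6,  55. ]), array([558.3, 222.3,  76. ]), array([557.4, 221.1,  82. ]), array([548.9, 209.3, 140. ])]
top lifter_grip 0.74 2360 [251.1 230.5] (54.07741165161133, 55.30995178222656) [array([502.1,  20.9,  40. ]), array([500.8,  20.9,  55. ]), array([498.9,  20.8,  76. ]), array([498.4,  20.8,  82. ]), array([493.3,  20.6, 140. ])]
scene lid 0.62 1670 [244.4 168.6] (40.4796142578125, 52.6366081237793) [array([473.8,  32.1,  40. ]), array([485
[... 194 characters left out ...]
y([575.9, 218.9,  40. ]), array([585.5, 209.2,  55. ]), array([599. , 195.6,  76. ]), array([602.8, 191.7,  82. ]), array([640. , 154.1, 140. ])]
scene lifter_grip 0.77 345 [134.4 210.4] (17.845745086669922, 28.830900192260742) [array([ 463.9, -269.5,   40. ]), array([ 475.8, -269.4,   55. ]), array([ 492.4, -269.2,   76. ]), array([ 497.1, -269.2,   82. ]), array([ 543.1, -268.8,  140. ])]
nip [[ 420.  -130.3   50. ]]
key [[448.6 131.3  50. ]]
elbow [[636.3 134.5  12. ]]
wheel [[719.2 -32.5  16. ]]
grip top z166 [[ 533.7 -262.9  166. ]]
[[  -0.    -1.    -0.3   83. ]
 [   1.    -0.    -0.    -0.3]
 [   0.    -0.3    1.  -171.7]
 [   0.     0.     0.     1. ]] 67.27170083400756 [3.1 0.  2.8]
```

```bash
cat >> h.py <<'E'
def go(x,y,z,yawdeg=None):
    "print tool-frame shift from measured pose to a world target (tool down)"
    from scipy.spatial.transform import Rotation as R
    s=manip.read_state(); M=R.from_euler('xyz',s["eef_rot"]).as_matrix()
    ps=np.degrees(np.arctan2(M[1,0],M[0,0]))
    print("pos",np.round(s["eef_pos"],2),"yaw",round(ps,2),"tilt",np.round(M[2],4),"d",np.round(M.T@(np.array([x,y,z])-s["eef_pos"]),1),
      "turn",None if yawdeg is None else round((ps-yawdeg+180)%360-180,2),"F",np.round(s["wrist_force"],2),"t",s["clock"],"gap",s["finger_gap"])
E
python3 -c "
from h import *
go(500,18,250,167);go(540,-267,260,162)"
```

```text
pos [197.77 513.19 213.46] yaw 158.93 tilt [-0.  0. -1.] d [-460.1 -353.4  -36.5] turn -8.07 F [-0.57  1.24  0.45] t 1.65 gap 94.01737404249518
pos [197.77 513.19 213.46] yaw 158.93 tilt [-0.  0. -1.] d [-599.9 -604.9  -46.5] turn -3.07 F [-0.57  1.24  0.45] t 1.65 gap 94.01737404249518
```

Call:
send_rows --series '[[[1, -460, -353, -36, -5], [1, -460, -353, -36, -5], [1, -460, -353, -36, -5], [1, -460, -353, -36, -5], [1, -460, -353, -36, -5], [1, -460, -353, -36, -5], [1, -460, -353, -36, -5], [1, -460, -353, -36, -5], [1, -460, -353, -36, -5], [1, -460, -353, -36, -5]]]'

```text
clock: 2.65
eef_pos: [458.6, 85.3, 244.9]
eef_rot: [3.141, 0.001, 2.861]
wrist_force: [0.3, 0.4, -0.5]
finger_gap: 93.8
```

Call:
send_rows --series '[[[1, 0, 0, 0, 0], [1, 0, 0, 0, 0]]]'

```text
clock: 2.85
eef_pos: [458.1, 86.7, 244.3]
eef_rot: [-3.142, -0.0, 2.859]
wrist_force: [0.0, -0.4, -1.5]
finger_gap: 93.9
```

```bash
python3 - <<'E'
from h import *
w=wrist(); save(w,"w1.png")
F=[]
for i in range(4):
    s=manip.read_state();F.append(s["wrist_force"]);manip.camera("wrist")
print(np.round(F,2))
print(proj(w,[[500,18,82],[487,-16,114],[503,53,114]]))
go(540,-267,260,162)
np.savez("w1.npz",P=w["P"])
E
```

```text
[[ 0.49  0.55 -0.05]
 [-0.65  0.81  0.13]
 [-1.06 -0.3  -0.37]
 [ 0.25 -0.62  0.46]]
[[214.80620857 229.2919976 ]
 [179.26501966 237.75079673]
 [240.73222745 234.81308456]]
pos [457.54  88.41 244.53] yaw 164.03 tilt [-2.e-04  1.e-04 -1.e+00] d [-177.  -319.   -15.5] turn 2.03 F [-0.22  0.25 -0.48] t 3.1 gap 93.82037072690696
```

View pics/w1.png

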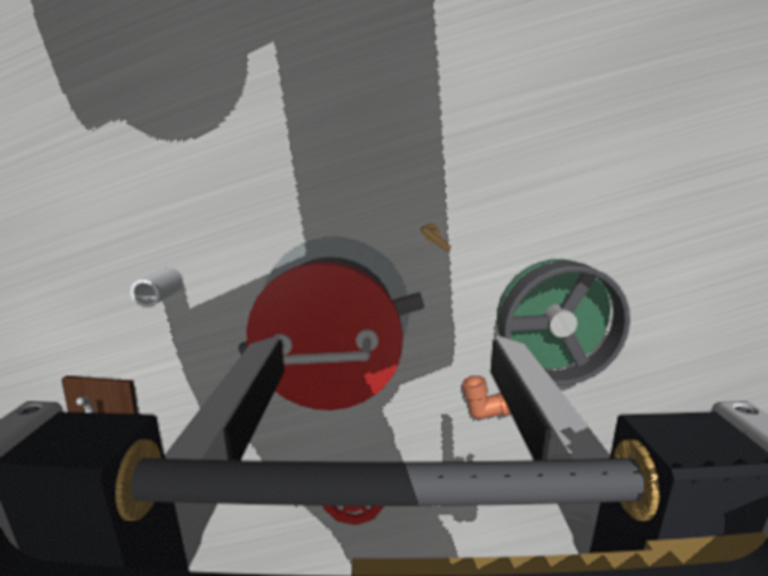

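The wrist view shows the lid centred near (325,332), with the bar running from about (285,358) to (368,353). The stand's ring is at (563,322) and the fork at the left edge.

Call:
send_rows --series '[[[1, -137, -319, -16, 2], [1, -137, -319, -16, 2], [1, -137, -319, -16, 2], [1, -137, -319, -16, 2], [1, -137, -319, -16, 2], [1, -137, -319, -16, 2], [1, -137, -319, -16, 2], [1, -137, -319, -16, 2], [1, -137, -319, -16, 2], [1, -137, -319, -16, 2]]]'

```text
clock: 4.1
eef_pos: [501.5, -255.7, 260.5]
eef_rot: [3.141, -0.0, 2.828]
wrist_force: [-0.3, 0.1, 0.3]
finger_gap: 94.0
```

```bash
python3 - <<'E'
from h import *
w=wrist(); save(w,"w2.png"); np.savez("w2.npz",P=w["P"])
go(540,-267,140,162)
for t in ("lifter_grip","holder"):
    for d in manip.find_in(t,w)[:2]: print(t,np.round(d["rect"]),d["conf"])
print(np.round(proj(w,[[540,-267,166],[540,-267,110]]),1))
x=w["img"][100:340,130:450,::-1]; cv2.imwrite("pics/w2c.png",cv2.resize(x,None,fx=2.5,fy=2.5,interpolation=cv2.INTER_CUBIC))
E
```

```text
pos [ 501.51 -255.57  260.64] yaw 162.04 tilt [-1.e-04  1.e-04 -1.e+00] d [-40.1   1.  120.6] turn 0.04 F [ 0.42  0.42 -0.97] t 4.15 gap 94.35820623896406
lifter_grip [244. 178.  29.  71.] 0.59
holder [227. 166.  58.  88.] 0.76
[[259.3 238.1]
 [259.1 218.2]]
```

View pics/w2c.png

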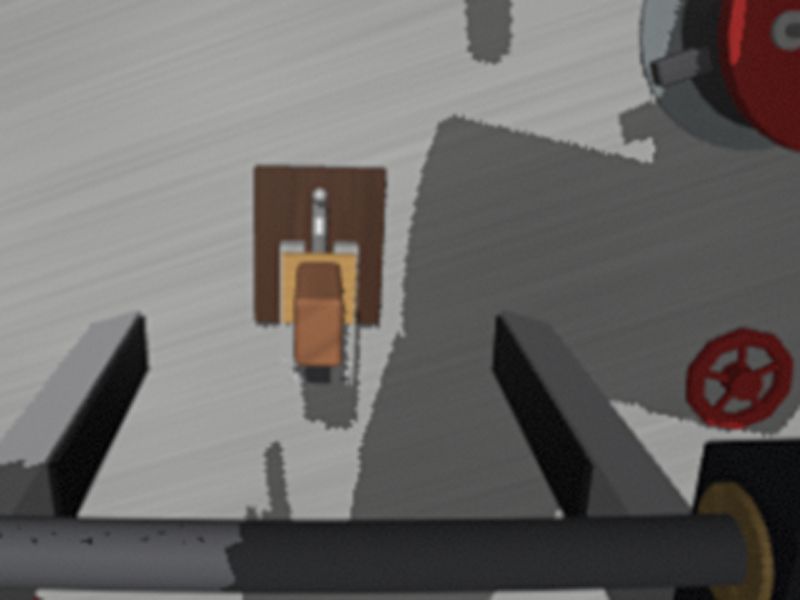

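The wrist crop shows the grip's top face spanning (295,297)–(343,365). The collar, the hook tip at (320,193) and the fork's foot with near corners at (255,167) and (386,168) are also visible.

```bash
python3 - <<'E'
from h import *
np.set_printoptions(precision=1,suppress=True)
class C(dict): pass
w=wrist(); 
f=lambda *p:np.array(p)/2.5+[130,100]
a=atz(w,[f(295,297),f(343,297),f(341,364.5),f(296,365.5)],166); print("grip top",a,a.mean(0))
b=atz(w,[f(255,167),f(386,168),f(379,325),f(257,324)],10); print("foot",b)
for i,j in((0,1),(3,2)):
    d=b[j]-b[i]; print(np.degrees(np.arctan2(d[1],d[0]))); d=a[j]-a[i]; print(" g",np.degrees(np.arctan2(d[1],d[0])))
for i,j in((0,3),(1,2)):
    d=a[j]-a[i]; print("x g",np.degrees(np.arctan2(d[1],d[0])))
print("tip",atz(w,[f(320,193)],39))
g=a.mean(0); go(g[0],g[1],140+11-11,162)
E
```

```text
grip top [[ 517.  -271.4  166. ]
 [ 522.8 -253.4  166. ]
 [ 550.6 -263.   166. ]
 [ 545.3 -280.5  166. ]] [ 533.9 -267.1  166. ]
foot [[ 486.8 -291.8   10. ]
 [ 511.5 -218.    10. ]
 [ 606.7 -250.9   10. ]
 [ 582.2 -324.2   10. ]]
71.55168520867754
 g 72.00284686398517
71.49796049905541
 g 73.41441225590422
x g -17.807640286145826
x g -19.039917833439038
tip [[ 507.5 -258.    39. ]]
pos [ 501.5 -256.1  260.8] yaw 162.01 tilt [-0. -0. -1.] d [-34.2  -0.5 120.8] turn 0.01 F [-1.2 -0.2  0.4] t 4.3 gap 93.9987420445264
```

Call:
send_rows --series '[[[1, -34, 0, 50, 0.4], [1, -34, 0, 90, 0.4], [1, -34, 0, 120, 0.4], [1, -34, 0, 131, 0.4], [1, -34, 0, 131, 0.4], [0, -34, 0, 131, 0.4], [0, -34, 0, 131, 0.4], [0, -34, 0, 131, 0.4], [0, -34, 0, 131, 0.4], [0, -34, 0, 131, 0.4]]]' --newtons 45

```text
clock: 5.3
eef_pos: [533.7, -267.7, 129.9]
eef_rot: [-3.141, 0.001, 2.819]
wrist_force: [0.2, -0.7, 0.5]
finger_gap: 57.6
```

Call:
send_rows --series '[[[0, 0, 0, 0, 0], [0, 0, 0, 0, 0], [0, 0, 0, 0, 0]]]'

```text
clock: 5.6
eef_pos: [533.6, -267.6, 129.4]
eef_rot: [3.142, -0.0, 2.819]
wrist_force: [0.3, -0.2, 0.3]
finger_gap: 33.5
```

```bash
python3 -c "
from h import *
go(533.5,-267,130,161.6);s=manip.read_state();print(s['moment'])"
```

```text
pos [ 533.6  -267.64  129.41] yaw 161.53 tilt [ 0.  0. -1.] d [ 0.3  0.6 -0.6] turn -0.07 F [ 0.3  -0.16  0.3 ] t 5.6 gap 33.45318700186039
[ 0.03975113 -0.03502191  0.02198421]
```

Call:
send_rows --series '[[[0, 0, 0, 0, 0], [0, 0, 0, 0, 0], [0, 0, 0, 0, 0], [0, 0, 0, 0, 0], [0, 0, 0, -2, 0], [0, 0, 0, -6, 0], [0, 0, 0, -10, 0], [0, 0, 0, -10, 0]]]'

```text
clock: 6.4
eef_pos: [533.9, -267.8, 140.3]
eef_rot: [-3.141, 0.001, 2.819]
wrist_force: [-0.2, 0.7, -1.7]
finger_gap: 19.8
```

```bash
python3 - <<'E'
from h import *
go(533.5,-267,130,161.6)
F=[]
for i in range(4):
    w=wrist();F.append(manip.read_state()["wrist_force"])
print(np.mean(F,0)); x=w["img"][100:340,130:450,::-1]; cv2.imwrite("pics/w3c.png",cv2.resize(x,None,fx=2.5,fy=2.5,interpolation=cv2.INTER_CUBIC))
E
```

```text
pos [ 533.87 -267.82  140.26] yaw 161.53 tilt [-1.2e-03 -3.0e-04 -1.0e+00] d [ 0.6  0.7 10.3] turn -0.07 F [-0.18  0.72 -1.69] t 6.4 gap 19.79181872580194
[ 0.14275134  0.05965843 -1.47823334]
```

View pics/w3c.png

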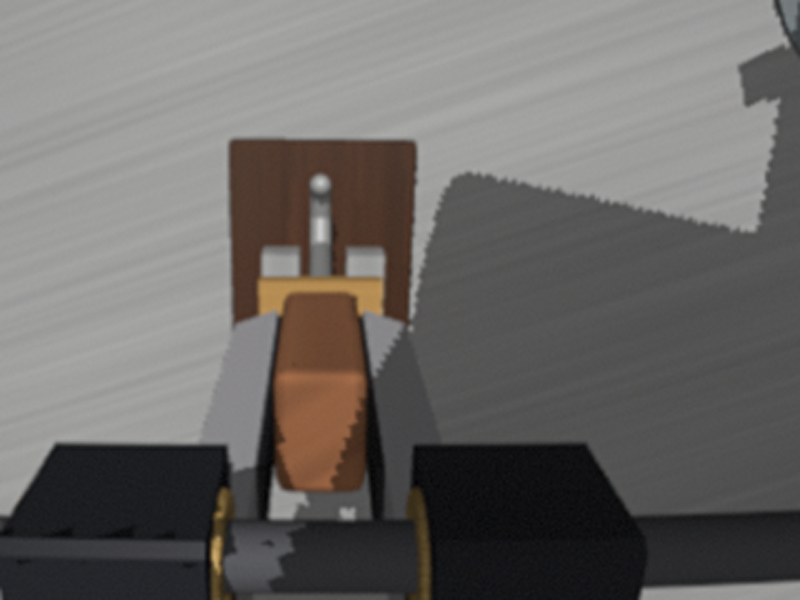

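The lifter is in the gripper and off the prongs, with the hook tip at (320,183) centred in the slot. Next I'll take it out through the open side, raise it and fly to the lid.

Call:
send_rows --series '[[[0, 15, 0, 0, 0], [0, 35, 0, 0, 0], [0, 60, 0, 0, 0], [0, 76, 0, -5, 0], [0, 76, 0, -45, 0], [0, 76, 0, -90, 0], [0, 76, 20, -125, -2], [0, 76, 60, -125, -5], [0, 76, 105, -125, -5.5], [0, 76, 150, -125, -5.5]]]'

```text
clock: 7.6
eef_pos: [509.2, -99.9, 264.6]
eef_rot: [-3.142, 0.0, 2.915]
wrist_force: [0.3, -0.9, -0.5]
finger_gap: 20.0
```

Call:
send_rows --series '[[[0, 4, 45, 0, 0], [0, 8, 85, 0, 0], [0, 10, 108, 0, 0], [0, 11, 115, 0, 0], [0, 11, 115, 0, 0]]]'

```text
clock: 8.1
eef_pos: [524.1, 13.6, 264.3]
eef_rot: [-3.141, -0.0, 2.916]
wrist_force: [0.6, -0.4, -1.9]
finger_gap: 19.4
```

```bash
cat > loc.py <<'E'
from h import *
from scipy.optimize import least_squares
def circ(x,y,z,r): 
    t=np.linspace(0,2*np.pi,72,endpoint=False); return np.c_[x+r*np.cos(t),y+r*np.sin(t),0*t+z]
def cen(pts):
    h=cv2.convexHull(pts.astype(np.float32)); m=cv2.moments(h); x0=h[:,0].min(0);x1=h[:,0].max(0)
    return np.r_[m["m10"]/m["m00"],m["m01"]/m["m00"],x0,x1]
E
python3 - <<'E'
from loc import *
np.set_printoptions(precision=1,suppress=True)
go(546,8,265,167)
w=wrist(); x=w["img"][:, :, ::-1]; cv2.imwrite("pics/w4c.png",cv2.resize(x[60:360,100:500],None,fx=2,fy=2,interpolation=cv2.INTER_CUBIC)); np.savez("w4.npz",P=w["P"])
obs=[]
for c in (shot("top"),shot("scene"),w):
    for d in manip.silhouettes("lid",c)[:2]: print(d["conf"],np.round(d["rect"]))
    for d in manip.silhouettes("lid_stand",c)[:2]: print(" st",d["conf"],np.round(d["rect"]))
    im=c["img"].astype(int); red=((im[...,0]>70)&(im[...,1]<45)&(im[...,2]<45)).astype(np.uint8)
    n,l,st,ce=cv2.connectedComponentsWithStats(red); k=1+st[1:,4].argmax()
    ys,xs=np.nonzero(l==k); m=cen(np.c_[xs,ys]); obs.append((c,m)); print("red",st[k])
for use in ((0,),(1,),(2,),(0,1,2)):
    f=lambda p:np.concatenate([(cen(np.vstack([proj(obs[i][0],circ(p[0],p[1],z,66)) for z in (70,82)]))-obs[i][1]) for i in use])
    r=least_squares(f,[500,18],diff_step=1e-3); print(use,r.x,r.fun)
E
```

```text
pos [524.1  13.6 264.3] yaw 167.1 tilt [ 0. -0. -1.] d [-22.6  -0.6  -0.7] turn 0.1 F [ 0.6 -0.5 -1.9] t 8.1 gap 19.43284603787055
0.92 [224. 214.  54.  20.]
 st 0.68 [148. 183.  44.  45.]
red [225 216  27  16 238]
0.61 [218. 149.  52.  42.]
 st 0.63 [303. 154.  44.  38.]
red [ 220  149   51   41 1406]
0.96 [205. 106. 108. 102.]
 st 0.72 [369. 119.  89.  87.]
 st 0.54 [196.  99. 125.  76.]
red [ 207  104  104  103 6520]
(0,) [517.5  53.1] [  0.5   0.1 -14.5 -20.4  14.   19.3]
(1,) [500.5  19.7] [ 0.4 -0.  -1.3 -1.2  0.9  1. ]
(2,) [498.4  20.7] [-1.1 -1.  -1.4 -1.3  2.5  2.9]
(0, 1, 2) [502.   26.3] [ 11.6   6.5  -3.6 -14.1  25.2  25.8   2.9  -0.6   1.3  -1.7   3.4   0.3
   3.9   0.7   3.7   0.7   7.4   4.5]
```

View pics/w4c.png

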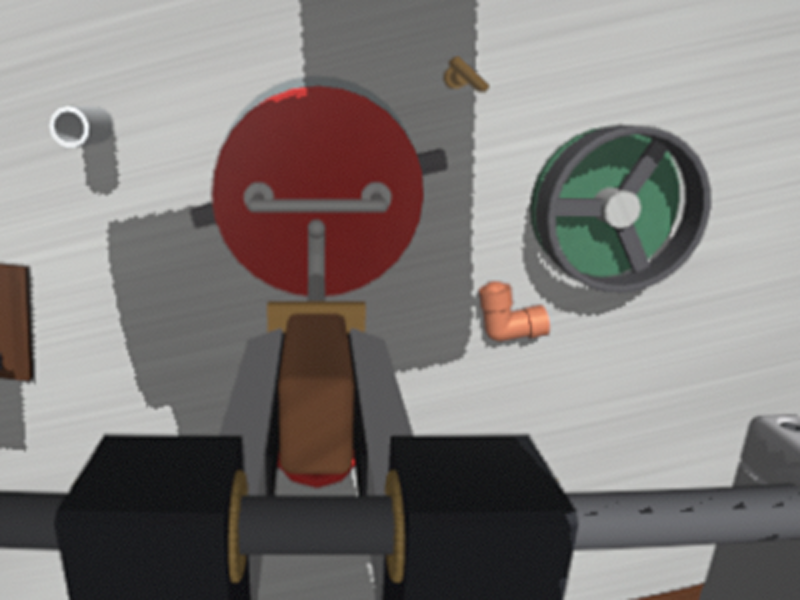

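The wrist view shows the bar from (250,205) to (390,205), so it is square to the hook. The hook tip is at (316,228) and the stand's ring is fully visible around (622,207).

```bash
python3 - <<'E'
from loc import *
np.set_printoptions(precision=1,suppress=True)
w=wrist(); f=lambda *p:np.array(p)/2+[100,60]
print("bar",atz(w,[f(250,204),f(390,205),f(320,204.5)],115), atz(w,[f(260,193),f(375,193)],82))
print("tip",atz(w,[f(316,228)],174),"eef",manip.read_state()["eef_pos"])
obs=[]
for c in (shot("top"),shot("scene"),w):
    d=manip.silhouettes("lid_stand",c)[0]; ys,xs=np.nonzero(d["pixels"]); obs.append((c,cen(np.c_[xs,ys]))); print(d["conf"],obs[-1][1])
for use in ((1,),(2,),(0,1),(1,2),(0,1,2)):
    F=lambda p:np.concatenate([(cen(np.vstack([proj(obs[i][0],circ(p[0],p[1],z,r)) for z,r in ((0,58),(p[2],60))]))-obs[i][1]) for i in use])
    r=least_squares(F,[561,226,55],diff_step=1e-3); print(use,r.x,r.fun)
# ring top circle alone, from hand-picked edge points in the wrist picture (outer right/top/bottom right)
pts=np.array([f(710,198),f(628,124),f(690,155),f(700,245),f(660,280),f(620,291)])
for z in (40,50,60,70):
    P=atz(w,pts,z); A=np.c_[2*P[:,:2],np.ones(len(P))]; s=np.linalg.lstsq(A,(P[:,:2]**2).sum(1),rcond=None)[0]; print(z,s[:2],np.sqrt(s[2]+s[0]**2+s[1]**2))
x=w["img"][100:220,350:470,::-1]; cv2.imwrite("pics/st.png",cv2.resize(x,None,fx=5,fy=5,interpolation=cv2.INTER_CUBIC))
E
```

```text
bar [[488.8 -17.2 115. ]
 [507.1  59.4 115. ]
 [498.   21.1 115. ]] [[488.3 -14.4  82. ]
 [504.2  54.6  82. ]]
tip [[498.2  18.7 174. ]] eef [524.1  12.9 264.5]
0.62 [168.9 206.4 146.  183.  192.  229. ]
0.59 [323.5 169.  302.  148.  346.  190. ]
0.58 [410.5 162.3 365.  121.  455.  205. ]
(1,) [562.9 231.   40.2] [-0.  -0.2 -0.4  0.2  0.4 -0.1]
(2,) [562.9 232.1  39.8] [-0.1 -0.5 -0.1  0.5  0.1 -0.1]
(0, 1) [564.1 231.3  39.6] [ 0.2  0.3 -1.1 -0.2  1.4  1.1  0.3  0.2 -0.   0.6  0.7  0.2]
(1, 2) [562.8 231.8  40. ] [ 0.2 -0.3 -0.1  0.1  0.6 -0.2 -0.2 -0.5 -0.3  0.4  0.1 -0.1]
(0, 1, 2) [563.3 232.   39.3] [-0.1  0.6 -1.4  0.1  1.1  1.4  0.3 -0.1  0.   0.4  0.7 -0.1 -0.2 -0.2
 -0.1  0.8 -0.1  0.1]
40 [564.8 231.5] 59.8506563999193
50 [561.7 226.5] 58.339707057265194
60 [558.6 221.4] 56.82875771460323
70 [555.6 216.4] 55.31780837195038
```

View pics/st.png

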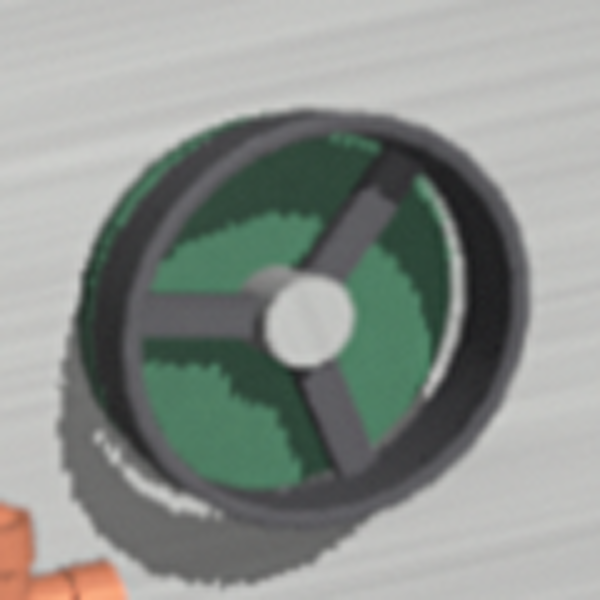

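Call:
send_rows --series '[[[0, -22, 21, 0, 0], [0, -22, 21, 0, 0], [0, -22, 21, 35, 0], [0, -22, 21, 60, 0], [0, -22, 21, 68, 0], [0, -22, 21, 68, 0], [0, -12, 21, 68, 0], [0, 0, 21, 68, 0], [0, 10, 21, 68, 0], [0, 15, 21, 68, 0]]]'

```text
clock: 9.85
eef_pos: [513.6, 37.3, 197.6]
eef_rot: [3.141, 0.002, 2.915]
wrist_force: [0.1, -0.2, -1.2]
finger_gap: 19.7
```

Call:
send_rows --series '[[[0, 0, 0, -4, 0], [0, 0, 0, -7, 0], [0, 0, 0, -9, 0], [0, 0, 0, -10, 0], [0, 0, 0, -10, 0]]]'

```text
clock: 10.35
eef_pos: [514.4, 37.0, 206.5]
eef_rot: [3.142, 0.0, 2.915]
wrist_force: [-0.3, 0.2, -1.6]
finger_gap: 19.8
```

```bash
cat >> h.py <<'E'
def avg(n,cam="wrist"):
    F=[]
    for i in range(n):
        manip.camera(cam); s=manip.read_state(); F.append(np.r_[s["wrist_force"],s["moment"]])
    F=np.array(F); print("F avg",np.round(F.mean(0),3),"sd",np.round(F.std(0),2)); return F.mean(0)
E
python3 - <<'E'
from h import *
w=wrist(); cv2.imwrite("pics/w5c.png",cv2.resize(w["img"][80:260,120:380,::-1],None,fx=3,fy=3,interpolation=cv2.INTER_CUBIC))
avg(14); go(498.2,21,200,167)
E
```

```text
F avg [ 0.009  0.008 -1.675  0.007 -0.011 -0.01 ] sd [0.51 0.27 0.37 0.04 0.03 0.02]
pos [514.22  37.1  206.43] yaw 167.03 tilt [ 0.  0. -1.] d [ 12.  -19.3   6.4] turn 0.03 F [ 0.04  0.24 -1.66] t 11.1 gap 19.581970571733876
```

View pics/w5c.png

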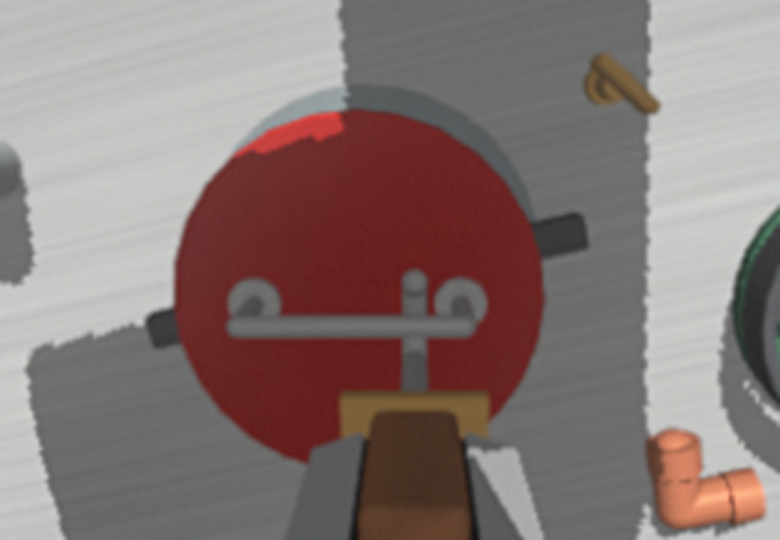

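The hook is under the bar: tip at (414,285), bar from 230 to 475 px, legs clear. Now the small test lift.

Call:
send_rows --series '[[[0, 0, 0, -2, 0], [0, 0, 0, -4, 0], [0, 0, 0, -5, 0], [0, 0, 0, -6, 0], [0, 0, 0, -6.5, 0], [0, 0, 0, -7, 0], [0, 0, 0, -7, 0], [0, 0, 0, -7, 0]]]'

```text
clock: 11.9
eef_pos: [514.2, 37.0, 213.3]
eef_rot: [-3.141, -0.0, 2.915]
wrist_force: [0.8, -0.9, -5.8]
finger_gap: 19.8
```

```bash
python3 - <<'E'
from h import *
avg(8); go(498.2,21,200,167)
E
```

```text
F avg [-0.031 -0.591 -5.926 -0.233  0.006  0.019] sd [0.47 0.32 0.3  0.02 0.04 0.02]
pos [514.21  37.08 213.4 ] yaw 167.03 tilt [ 1.e-04 -0.e+00 -1.e+00] d [ 12.  -19.3  13.4] turn 0.03 F [ 0.45 -1.35 -5.78] t 12.3 gap 20.050238094512153
```

Call:
send_rows --series '[[[0, 0, 0, 1, 0], [0, 0, 0, 2, 0], [0, 0, 0, 4, 0], [0, 0, 0, 8, 0], [0, 0, 0, 10, 0], [0, 0, -15, 10, 0], [0, 0, -30, 10, 0], [0, 0, -38.5, 10, 0], [0, 0, -38.5, 10, 0], [0, 0, -38.5, 7, 0]]]'

```text
clock: 13.3
eef_pos: [505.5, -0.8, 206.4]
eef_rot: [-3.142, -0.0, 2.914]
wrist_force: [0.0, -0.3, -1.7]
finger_gap: 19.8
```

Call:
send_rows --series '[[[0, 0, 0, -2, 0], [0, 0, 0, -4, 0], [0, 0, 0, -5, 0], [0, 0, 0, -6, 0], [0, 0, 0, -6.5, 0], [0, 0, 0, -7, 0], [0, 0, 0, -7, 0], [0, 0, 0, -7, 0]]]'

```text
clock: 14.1
eef_pos: [505.5, -0.4, 213.3]
eef_rot: [3.142, -0.0, 2.915]
wrist_force: [0.9, -0.3, -6.4]
finger_gap: 19.6
```

```bash
python3 - <<'E'
from h import *
avg(8); go(498.2,21,200,167)
E
```

```text
F avg [ 3.080e-01  4.470e-01 -6.566e+00  1.000e-01 -9.000e-02 -3.000e-03] sd [0.45 0.42 0.22 0.03 0.04 0.03]
pos [ 5.0559e+02 -4.5000e-01  2.1341e+02] yaw 167.03 tilt [ 0. -0. -1.] d [12.  19.2 13.4] turn 0.03 F [ 0.08  0.09 -6.68] t 14.5 gap 19.720920315370062
```

Loads are 4.25 N at h=+19.3 and 4.89 N at h=−19.2. That gives W≈6.0 N and a centre of mass at about −4.2 mm, so I'll hook there.

Call:
send_rows --series '[[[0, 0, 0, 1, 0], [0, 0, 0, 2, 0], [0, 0, 0, 4, 0], [0, 0, 0, 8, 0], [0, 0, 5, 10, 0], [0, 0, 15, 10, 0], [0, 0, 15, 10, 0], [0, 0, 15, 6, 0], [0, 0, 15, 3, 0], [0, 0, 15, 2, 0]]]'

```text
clock: 15.5
eef_pos: [508.9, 14.1, 211.7]
eef_rot: [3.142, 0.0, 2.915]
wrist_force: [0.1, 0.2, -6.9]
finger_gap: 19.8
```

Call:
send_rows --series '[[[0, 0, 0, -1, 0], [0, 0, 0, -1.5, 0], [0, 0, 0, -2, 0], [0, 0, 0, -2.5, 0], [0, 0, 0, -3, 0], [0, 0, 0, -3.5, 0], [0, 0, 0, -4, 0], [0, 0, 0, -4, 0]]]'

```text
clock: 16.3
eef_pos: [509.0, 14.2, 215.5]
eef_rot: [3.142, 0.0, 2.915]
wrist_force: [-0.8, -0.3, -6.4]
finger_gap: 19.8
```

```bash
python3 - <<'E'
from h import *
go(498.2,21,200,167)
w=wrist();cv2.imwrite("pics/w6c.png",cv2.resize(w["img"][80:260,120:380,::-1],None,fx=3,fy=3,interpolation=cv2.INTER_CUBIC))
avg(12)
E
```

```text
pos [508.99  14.17 215.49] yaw 167.03 tilt [-1.e-04  0.e+00 -1.e+00] d [12.   4.2 15.5] turn 0.03 F [-0.84 -0.33 -6.38] t 16.3 gap 19.754102820845176
F avg [-1.730e-01 -2.480e-01 -6.951e+00  3.000e-03 -6.900e-02  1.100e-02] sd [0.38 0.39 0.28 0.03 0.03 0.02]
```

View pics/w6c.png

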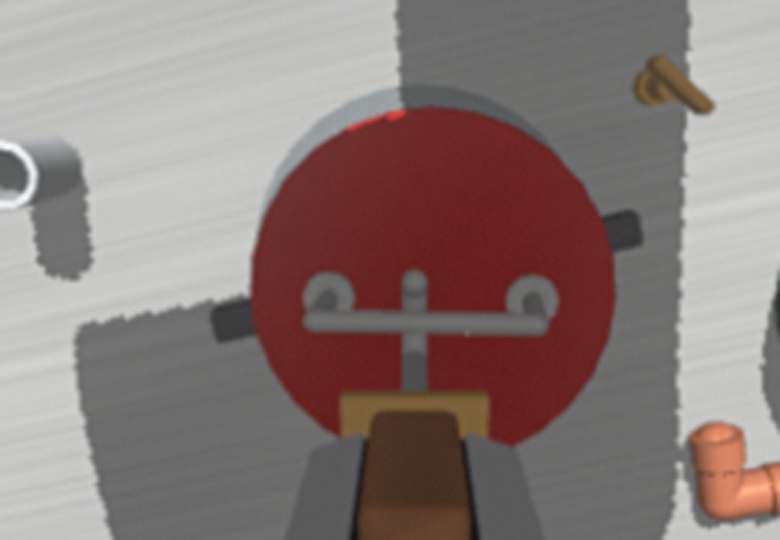

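Compared with the level view, the bar slopes (left end row 321, right 325) and its middle has shifted left of the bosses. The lid leans roughly 0.06 rad with the −y side down, so the balance point is nearer −7 mm. I'll set it down and shift the hook.

Call:
send_rows --series '[[[0, 0, 0, 1, 0], [0, 0, 0, 2, 0], [0, 0, 0, 3, 0], [0, 0, 0, 4, 0], [0, 0, 0, 7, 0], [0, 0, 0, 10, 0], [0, 0, -3, 10, 0], [0, 0, -3, 10, 0], [0, 0, -3, 8, 0], [0, 0, -3, 8, 0]]]'

```text
clock: 17.95
eef_pos: [508.5, 11.2, 207.9]
eef_rot: [3.141, 0.001, 2.915]
wrist_force: [0.5, 0.4, -1.0]
finger_gap: 19.5
```

```bash
cat > bar.py <<'E'
from h import *
def bar(im,off=(0,0)):
    "bar line in native pixels: slope, and bar/lid middles; im RGB native"
    a=im.astype(int); red=((a[...,0]>60)&(a[...,1]<60)&(a[...,0]-a[...,1]>40)).astype(np.uint8)
    n,l,st,ce=cv2.connectedComponentsWithStats(red); k=1+st[1:,4].argmax()
    x0,y0,w,h=st[k][:4]; hull=cv2.convexHull(np.argwhere(l==k)[:,::-1].astype(np.int32)); m=np.zeros(red.shape,np.uint8); cv2.fillConvexPoly(m,hull,1)
    m=cv2.erode(m,np.ones((5,5))); g=np.where(m>0,a[...,1],0).astype(float); g=np.clip(g-40,0,None)  # green channel: grey parts only
    r,c=[],[]
    return l==k,g,(x0,y0,w,h)
E
python3 - <<'E'
from bar import *
go(498.2,21,200,167)
w=wrist(); np.save("rest.npy",w["img"]); avg(2)
m,g,b=bar(w["img"]); print(b)
np.set_printoptions(linewidth=250)
print(g[175:200:1,b[0]+10:b[0]+b[2]-10:4].astype(int))
E
```

```text
pos [508.46  11.21 207.9 ] yaw 167.02 tilt [-7.e-04  2.e-04 -1.e+00] d [12.2  7.2  7.9] turn 0.02 F [ 0.53  0.43 -1.04] t 17.95 gap 19.534450831038043
F avg [-0.013 -0.302 -1.523  0.002  0.002  0.023] sd [0.19 0.61 0.06 0.01 0.02 0.02]
(np.int32(203), np.int32(116), np.int32(123), np.int32(113))
[[ 2  2  0 72 68 70 24  0  0  0  5 63 47  0  0  0  0  0  0  0 60 68 68 45  0  0]
 [ 4  3  6 73 67 70 47  0  0  0  0 56 40  0  0  0  0  0  0  0 67 68 69 63  0  0]
 [ 4  1 14 74 59 69 61  0  0  0  3 44 37  0  0  0  0  0  0  0 70 61 65 69  0  0]
 [ 3  3 22 72 48 67 67  0  0  0  4 39 42  0  0  0  0  0  0  0 69 50 58 73  0  0]
 [ 4  2 26 71 40 59 68  0  0  0  3 50 46  0  0  0  0  0  0  7 68 41 47 71  0  0]
 [ 5  1 29 69 39 56 66  0  0  0  5 58 49  0  0  0  0  0  0  8 70 35 40 71  0  0]
 [ 4  0 30 65 39 55 67  0  0  0  4 60 47  0  0  0  0  0  0  7 69 34 38 72  0  0]
 [ 1  0 26 60 39 58 67  0  0  0  2 58 46  0  0  0  0  0  0  1 69 32 38 71  0  0]
 [ 2  0 19 54 39 61 64  1  1  0 10 57 49  1  1  1  0  0  0  4 68 35 39 68  0  0]
 [ 5  2 10 50 45 60 59 33 33 32 33 56 50 31 32 32 32 31 30 30 61 43 45 56 
[... 522 characters left out ...]
34 33 54 49 34 35 36 34 34 36 36 34 35 35 15  0  0]
 [ 0  0  0  0  4  4  6  3  4  2  9 58 48  2  3  1  2  1  3  4  3  5  4  0  0  0]
 [ 0  0  0  0  0  0  0  0  0  0  4 65 50  0  0  0  0  0  0  0  0  0  0  0  0  0]
 [ 0  0  0  0  0  0  0  0  0  0  3 66 52  0  0  0  0  0  0  0  0  0  0  0  0  0]
 [ 0  0  0  0  0  0  0  0  0  0  4 66 51  0  0  0  0  0  0  0  0  0  0  0  0  0]
 [ 0  0  0  0  0  0  0  0  0  0  6 58 51  0  0  0  0  0  0  0  0  0  0  0  0  0]
 [ 0  0  0  0  0  0  0  0  0  0  4 45 45  0  0  0  0  0  0  0  0  0  0  0  0  0]
 [ 0  0  0  0  0  0  0  0  0  0  3 37 37  0  0  0  0  0  0  0  0  0  0  0  0  0]
 [ 0  0  0  0  0  0  0  0  0  0  0 38 33  0  0  0  0  0  0  0  0  0  0  0  0  0]]
```

Call:
send_rows --series '[[[0, 0, 0, -2, 0], [0, 0, 0, -3, 0], [0, 0, 0, -3.5, 0], [0, 0, 0, -4, 0], [0, 0, 0, -4.5, 0], [0, 0, 0, -5, 0], [0, 0, 0, -5.5, 0], [0, 0, 0, -6, 0], [0, 0, 0, -6, 0]]]'

```text
clock: 19.0
eef_pos: [508.2, 11.3, 213.4]
eef_rot: [-3.142, -0.0, 2.915]
wrist_force: [0.4, 0.2, -7.2]
finger_gap: 19.7
```

```bash
cat >> bar.py <<'E'
def slope(im):
    m,g,b=bar(im); X,Y=[],[]
    for u in range(b[0]+24,b[0]+b[2]-24):
        if abs(u-258)<9: continue
        col=g[150:215,u]; k=np.nonzero(col>35)[0]
        if len(k)==0: continue
        k=k[-1]; X.append(u); Y.append(150+k+(col[k]-35)/(col[k]-col[k+1]+1e-6))
    p=np.polyfit(X,Y,1); r=np.abs(np.array(Y)-np.polyval(p,X)); ok=r<1; p=np.polyfit(np.array(X)[ok],np.array(Y)[ok],1)
    # image slope -> lean: a rise dz shifts the row by about 0.30*dz/distance*f px (camera pitched)
    return p[0],np.polyval(p,258),b,r[ok].std(),ok.sum()
E
python3 - <<'E'
from bar import *
go(498.2,21,200,167)
print("rest",slope(np.load("rest.npy")))
w=wrist(); print("now",slope(w["img"])); C=np.array(w["T_tool_cam"]); print("cam y axis",C[:3,1])
# reference h=-4.2 picture (scaled 3x crop)
x=cv2.resize(cv2.imread("pics/w6c.png")[:,:,::-1],(260,180),interpolation=cv2.INTER_AREA); f=np.zeros((384,512,3),np.uint8); f[80:260,120:380]=x
print("w6",slope(f))
avg(8)
E
```

```text
pos [508.22  11.27 213.38] yaw 167.03 tilt [ 2.e-04 -0.e+00 -1.e+00] d [11.9  7.2 13.4] turn 0.03 F [ 0.41  0.24 -7.18] t 19.0 gap 19.715476699821362Traceback (most recent call last):
  File "<stdin>", line 3, in <module>
  File "bar.py", line 16, in slope
    k=k[-1]; X.append(u); Y.append(150+k+(col[k]-35)/(col[k]-col[k+1]+1e-6))
                                                             ~~~^^^^^
IndexError: index 65 is out of bounds for axis 0 with size 65
```

```bash
sed -i 's/150:215/150:203/; s/k=np.nonzero(col>35)\[0\]/k=np.nonzero(col[:-1]>35)[0]/' bar.py
python3 - <<'E'
from bar import *
print("rest",slope(np.load("rest.npy")))
w=wrist(); print("now",slope(w["img"])); C=np.array(w["T_tool_cam"]); print("cam y axis",C[:3,1])
x=cv2.resize(cv2.imread("pics/w6c.png")[:,:,::-1],(260,180),interpolation=cv2.INTER_AREA); f=np.zeros((384,512,3),np.uint8); f[80:260,120:380]=x
print("w6",slope(f))
avg(8)
E
```

```text
rest (np.float64(4.44631955776923e-05), np.float64(190.9877717468484), (np.int32(203), np.int32(116), np.int32(123), np.int32(113)), np.float64(0.021635525812036576), np.int64(58))
now (np.float64(-0.0002292440184461143), np.float64(190.11410772954153), (np.int32(204), np.int32(116), np.int32(121), np.int32(112)), np.float64(0.013493069088027445), np.int64(56))
cam y axis [-9.59744670e-01 -4.88027803e-04 -2.80873514e-01]
w6 (np.float64(0.018080003409077023), np.float64(190.31754345071496), (np.int32(204), np.int32(116), np.int32(121), np.int32(113)), np.float64(0.11206972259851576), np.int64(56))
F avg [ 0.047  0.388 -6.926 -0.015 -0.068  0.015] sd [0.47 0.67 0.45 0.01 0.02 0.04]
```

Level at h=−7.2: the bar's image slope is −0.0002, against 0.018 at h=−4.2, and the load is 5.3 N. Lifting clear.

Call:
send_rows --series '[[[0, 0, 0, -1, 0], [0, 0, 0, -3, 0], [0, 0, 0, -6, 0], [0, 0, 0, -10, 0], [0, 0, 0, -14, 0], [0, 0, 0, -18, 0], [0, 0, 0, -22, 0], [0, 0, 0, -26, 0], [0, 0, 0, -29, 0], [0, 0, 0, -30, 0]]]'

```text
clock: 20.45
eef_pos: [508.4, 11.2, 243.8]
eef_rot: [3.141, 0.0, 2.915]
wrist_force: [0.2, -0.9, -7.5]
finger_gap: 19.8
```

```bash
python3 - <<'E'
from bar import *
w=wrist(); print("now",slope(w["img"]))
avg(6);go(498.2+65,21+211,200,167)
E
```

```text
now (np.float64(-0.00016217973636792864), np.float64(190.0937992677919), (np.int32(203), np.int32(116), np.int32(122), np.int32(112)), np.float64(0.019934242640035592), np.int64(57))
F avg [ 1.120e-01 -2.200e-01 -7.228e+00 -2.000e-03 -5.600e-02  1.900e-02] sd [0.41 0.63 0.51 0.02 0.02 0.01]
pos [508.23  11.25 243.27] yaw 167.03 tilt [ 3.e-04 -1.e-04 -1.e+00] d [ -4.  227.5  43.3] turn 0.03 F [ 0.69 -1.42 -7.45] t 20.8 gap 19.85323785874235
```

Call:
send_rows --series '[[[0, -0.1, 1, 0, 0], [0, -0.2, 3, 0, 0], [0, -0.4, 6, 0, 0], [0, -0.7, 10, 0, 0], [0, -1.1, 15, 0, 0], [0, -1.5, 20, 0, 0], [0, -1.9, 26, 0, 0], [0, -2.3, 32, 0, 0], [0, -2.8, 38, 0, 0], [0, -3.2, 44, 0, 0]]]'

```text
clock: 21.8
eef_pos: [521.4, 54.0, 243.4]
eef_rot: [3.142, -0.0, 2.915]
wrist_force: [-0.9, -0.3, -6.4]
finger_gap: 19.8
```

Call:
send_rows --series '[[[0, -0.4, 6, 0, 0], [0, -0.9, 12, 0, 0], [0, -1.3, 18, 0, 0], [0, -1.7, 24, 0, 0], [0, -2.2, 30, 0, 0], [0, -2.6, 36, 0, 0], [0, -3.1, 42, 0, 0], [0, -3.5, 48, 0, 0], [0, -3.9, 54, 0, 0], [0, -4.4, 60, 0, 0]]]'

```text
clock: 22.8
eef_pos: [539.2, 111.4, 243.4]
eef_rot: [-3.142, 0.0, 2.915]
wrist_force: [0.4, 0.3, -7.2]
finger_gap: 20.0
```

Call:
send_rows --series '[[[0, -0.4, 6, 0, 0], [0, -0.9, 12, 0, 0], [0, -1.3, 18, 0, 0], [0, -1.7, 24, 0, 0], [0, -2.2, 30, 0, 0], [0, -2.6, 36, 0, 0], [0, -3.1, 42, 0, 0], [0, -3.5, 48, 0, 0], [0, -3.9, 54, 0, 0], [0, -4.4, 60, 0, 0]]]'

```text
clock: 23.8
eef_pos: [556.9, 168.9, 243.4]
eef_rot: [-3.142, 0.0, 2.915]
wrist_force: [0.3, 1.1, -7.7]
finger_gap: 19.4
```

Call:
send_rows --series '[[[0, -0.4, 6, 0, 0], [0, -0.9, 12, 0, 0], [0, -1.3, 18, 0, 0], [0, -1.7, 24, 0, 0], [0, -2.2, 30, 0, 0], [0, -2.6, 36, 0, 0], [0, -3.0, 41, 0, 0], [0, -3.3, 46, 0, 0], [0, -3.6, 50, 0, 0], [0, -3.8, 53, 0, 0]]]'

```text
clock: 24.8
eef_pos: [572.5, 219.5, 243.4]
eef_rot: [-3.142, -0.0, 2.915]
wrist_force: [-0.6, -0.9, -7.4]
finger_gap: 20.3
```

Call:
send_rows --series '[[[0, -0.1, 2, 0, 0], [0, -0.2, 3, 0, 0], [0, -0.2, 3, 0, 0], [0, -0.2, 3, 0, 0]]]'

```text
clock: 25.2
eef_pos: [573.3, 221.9, 243.4]
eef_rot: [-3.141, -0.0, 2.915]
wrist_force: [0.5, 0.3, -7.3]
finger_gap: 20.0
```

```bash
python3 - <<'E'
from loc import *
from bar import slope
np.set_printoptions(precision=1,suppress=True)
w=wrist(); print("now",slope(w["img"]))
go(573.3,222.2,200,167)
obs=[]
for c in (shot("top"),shot("scene"),w):
    im=c["img"].astype(int); red=((im[...,0]>60)&(im[...,1]<60)&(im[...,0]-im[...,1]>40)).astype(np.uint8)
    n,l,st,ce=cv2.connectedComponentsWithStats(red)
    for k in 1+np.argsort(-st[1:,4])[:3]: print(st[k],np.round(ce[k]),end=";")
    print([(np.round(d["rect"]),round(d["conf"],2)) for d in manip.find_in("lid_stand",c)[:1]])
cv2.imwrite("pics/w7.png",cv2.resize(np.hstack([w["img"][60:280,110:420]])[:,:,::-1],None,fx=2.5,fy=2.5,interpolation=cv2.INTER_CUBIC))
E
```

```text
now (np.float64(0.01732732560234473), np.float64(190.61673632481686), (np.int32(204), np.int32(117), np.int32(120), np.int32(111)), np.float64(0.03350351262705209), np.int64(55))
pos [573.2 221.9 243.5] yaw 167.02 tilt [-0. -0. -1.] d [ 0.   0.3 43.5] turn 0.02 F [-0.8 -0.1 -6.8] t 25.25 gap 19.7470404657046
[167 187  24  41 460] [180. 210.];[438  99  45  66 389] [461. 135.];[258 138  26  25 211] [269. 150.];[]
[ 303  129   51   39 1269] [328. 150.];[255 246  32  28 529] [270. 260.];[ 18 357  36  27 412] [ 34. 372.];[(array([302., 161.,  45.,  29.]), 0.64)]
[ 204  117  120  111 8243] [264. 168.];[109 271  39  36 723] [126. 287.];[281 119   4   3   4] [282. 120.];[(array([232., 170.,  51., 129.]), 0.22)]
```

View pics/w7.png

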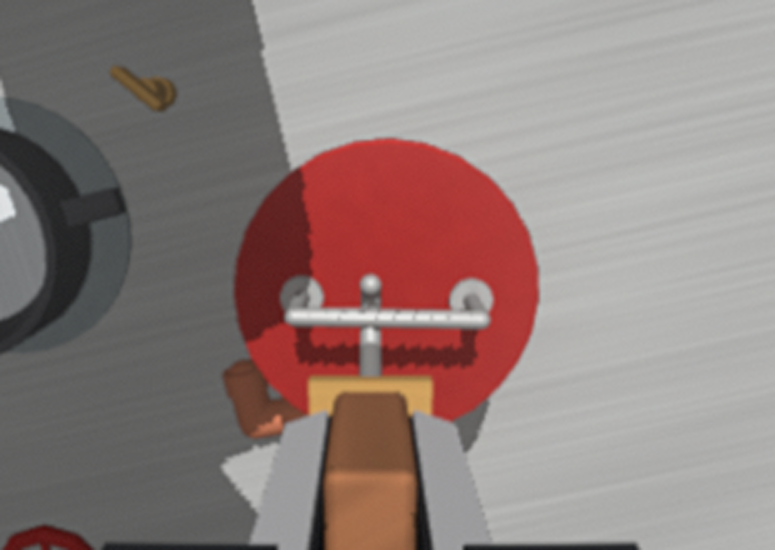

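The lid hangs over the stand, bar from (288,315) to (489,319) and the centre near (387,282). I'll check whether the slope is swing, lean or yaw, then lower.

```bash
python3 - <<'E'
from loc import *
from bar import slope
np.set_printoptions(precision=3,suppress=True)
for i in range(3):
    w=wrist(); s=slope(w["img"]); print("now",s[0],s[1],s[2])
    im=w["img"].astype(int)
    # bosses + bar along x at rows: horizontal extents of bright grey
    g=(im[...,1]>100)&(abs(im[...,0]-im[...,1])<40)
    for r in (176,178,180,187): print(r,np.nonzero(g[r,205:325])[0]+205)  if i==2 else None
s=shot("scene")
im=s["img"].astype(int); red=((im[...,0]>60)&(im[...,1]<60)&(im[...,0]-im[...,1]>40)).astype(np.uint8)
n,l,st,ce=cv2.connectedComponentsWithStats(red); k=1+st[1:,4].argmax(); ys,xs=np.nonzero(l==k); o=cen(np.c_[xs,ys])
f=lambda p:cen(np.vstack([proj(s,circ(p[0],p[1],z,66)) for z in (98,110)]))-o
r=least_squares(f,[563,232],diff_step=1e-3);print("lid scene (z 98)",r.x,r.fun)
im=w["img"].astype(int); red=((im[...,0]>60)&(im[...,1]<60)&(im[...,0]-im[...,1]>40)).astype(np.uint8)
n,l,st,ce=cv2.connectedComponentsWithStats(red); k=1+st[1:,4].argmax(); ys,xs=np.nonzero(l==k); o=cen(np.c_[xs,ys])
f=lambda p:(cen(np.vstack([proj(w,circ(p[0],p[1],z,66)) for z in (98,110)]))-o)[[2,3,4]]
r=least_squares(f,[563,232],diff_step=1e-3);print("lid wrist",r.x,r.fun)
go(573.3,222.2,200,167)
E
```

```text
now 0.021345305889968722 190.63797681911646 (np.int32(204), np.int32(117), np.int32(120), np.int32(110))
now 0.01904985413020832 190.61438262440066 (np.int32(204), np.int32(117), np.int32(120), np.int32(111))
now 0.016198265675825014 190.61315826106662 (np.int32(204), np.int32(117), np.int32(120), np.int32(111))
176 [231 232 233 234 235 236 237 238 255 256 257 258 259 260 291 292 293 294
 295 296 297 298 299 300 301 302 303 304 305]
178 [227 228 229 230 231 232 233 234 235 236 237 238 290 291 292 293 294 295
 296 297 298 299 300 301 302 303 304 305 306]
180 [226 227 228 229 230 231 233 234 235 236 237 238 255 256 260 261 290 291
 292 293 294 295 296 297 298 299 300 301 302 303 304 305 306]
187 [224 225 226 227 228 229 230 231 232 233 234 235 236 237 238 239 240 241
 242 243 244 245 246 247 248 249 250 251 252 253 254 255 256 257 258 259
 260 261 262 263 264 265 266 267 268 269 270 271 272 273 274 275 276 277
 278 279 280 281 282 283 284 285 286 287 288 289 290 291 292 293 294 295
 296 297 298 299 300 301 302 303 304 305 324]
lid scene (z 98) [561.166 231.17 ] [-0.058 -0.122 -0.737 -0.971  0.804  0.841]
lid wrist [564.131 230.195] [-1.217  0.133  1.219]
pos [573.26 222.04 243.41] yaw 167.03 tilt [ 0. -0. -1.] d [-0.   0.2 43.4] turn 0.03 F [-0.43 -0.48 -7.12] t 25.7 gap 19.665026306147727
```

Call:
send_rows --series '[[[0, 0, 0, 1, 0], [0, 0, 0, 3, 0], [0, 0, 0, 7, 0], [0, 0, 0, 12, 0], [0, 0, 0, 17, 0], [0, 0, 0, 22, 0], [0, 0, 0, 27, 0], [0, 0, 0, 32, 0], [0, 0, 0, 36, 0], [0, 0, 0, 40, 0]]]'

```text
clock: 26.7
eef_pos: [573.3, 222.0, 203.1]
eef_rot: [-3.142, 0.0, 2.915]
wrist_force: [0.5, 0.4, -5.9]
finger_gap: 19.5
```

Call:
send_rows --series '[[[0, 0, 0, 3, 0], [0, 0, 0, 6, 0], [0, 0, 0, 8, 0], [0, 0, 0, 9, 0], [0, 0, 0, 10, 0], [0, 0, 0, 11, 0], [0, 0, 0, 12, 0], [0, 0, 0, 12, 0]]]'

```text
clock: 27.5
eef_pos: [573.2, 222.0, 191.3]
eef_rot: [-3.141, -0.0, 2.915]
wrist_force: [0.1, -0.2, -7.1]
finger_gap: 19.6
```

```bash
python3 - <<'E'
from bar import *
go(573.3,222.2,182,167); w=wrist(); print(slope(w["img"])); avg(4)
E
```

```text
pos [573.22 222.01 191.3 ] yaw 167.03 tilt [ 1.e-04 -1.e-04 -1.e+00] d [-0.   0.2  9.3] turn 0.03 F [ 0.14 -0.2  -7.08] t 27.5 gap 19.589625319345316
(np.float64(0.020940018538108916), np.float64(190.43156954912874), (np.int32(204), np.int32(120), np.int32(120), np.int32(107)), np.float64(0.12112402895401626), np.int64(55))
F avg [-0.173 -0.02  -7.467 -0.026 -0.106 -0.023] sd [0.18 0.14 0.24 0.02 0.03 0.04]
```

Call:
send_rows --series '[[[0, 0, 0, 1, 0], [0, 0, 0, 2, 0], [0, 0, 0, 3, 0], [0, 0, 0, 4, 0], [0, 0, 0, 5, 0], [0, 0, 0, 5, 0]]]'

```text
clock: 28.35
eef_pos: [573.2, 222.0, 186.3]
eef_rot: [-3.141, -0.0, 2.915]
wrist_force: [0.6, -0.8, -7.7]
finger_gap: 19.5
```

Call:
send_rows --series '[[[0, 0, 0, 1, 0], [0, 0, 0, 2, 0], [0, 0, 0, 3, 0], [0, 0, 0, 3, 0]]]'

```text
clock: 28.75
eef_pos: [573.5, 222.1, 183.8]
eef_rot: [3.141, 0.001, 2.915]
wrist_force: [0.7, 1.0, -2.3]
finger_gap: 20.0
```

Call:
send_rows --series '[[[0, 0, 0, 1, 0], [0, 0, 0, 2, 0], [0, 0, 0, 3, 0], [0, 0, 0, 3, 0]]]'

```text
clock: 29.15
eef_pos: [573.2, 222.0, 180.3]
eef_rot: [-3.142, -0.0, 2.915]
wrist_force: [0.8, 0.6, -1.2]
finger_gap: 19.7
```

```bash
python3 - <<'E'
from bar import *
go(573.3,222.2,182,167); w=wrist(); print(slope(w["img"])); avg(4)
E
```

```text
pos [573.24 222.01 180.27] yaw 167.02 tilt [ 1.e-04 -1.e-04 -1.e+00] d [-0.   0.2 -1.7] turn 0.02 F [ 0.81  0.64 -1.2 ] t 29.15 gap 19.70592204583278
(np.float64(0.02245709939281806), np.float64(191.86300810944385), (np.int32(203), np.int32(121), np.int32(122), np.int32(108)), np.float64(0.10989444784248122), np.int64(57))
F avg [-0.274 -0.328 -1.314  0.013 -0.014  0.004] sd [0.74 0.44 0.56 0.02 0.01 0.02]
```

The force dropped to the bare lifter's, and the bar slope is the same hanging and resting. So the lid is flat, at z≈43, consistent with it being home. Now lowering the hook clear of the bar and backing it out.

Call:
send_rows --series '[[[0, 0, 0, 3, 0], [0, 0, 0, 6, 0], [0, 0, 0, 9, 0], [0, 0, 0, 11, 0], [0, 0, 0, 11, 0]]]'

```text
clock: 29.9
eef_pos: [573.1, 222.0, 169.0]
eef_rot: [-3.141, -0.001, 2.915]
wrist_force: [-0.8, -0.6, -1.5]
finger_gap: 19.9
```

```bash
python3 - <<'E'
from bar import *
go(573.3,222.2,182,167); w=wrist(); print(slope(w["img"])); avg(3)
cv2.imwrite("pics/w8.png",cv2.resize(w["img"][60:280,110:420][:,:,::-1],None,fx=2.5,fy=2.5,interpolation=cv2.INTER_CUBIC))
E
```

```text
pos [573.14 221.98 168.99] yaw 167.03 tilt [ 5.e-04 -4.e-04 -1.e+00] d [ -0.1   0.2 -13. ] turn 0.03 F [-0.78 -0.57 -1.46] t 29.9 gap 19.86968329487224
(np.float64(0.018645111679960587), np.float64(195.33723293514475), (np.int32(201), np.int32(124), np.int32(127), np.int32(109)), np.float64(0.11873743057369217), np.int64(62))
F avg [-0.302 -0.36  -2.105 -0.024 -0.01  -0.017] sd [0.38 0.34 0.45 0.03 0.01 0.02]
```

View pics/w8.png

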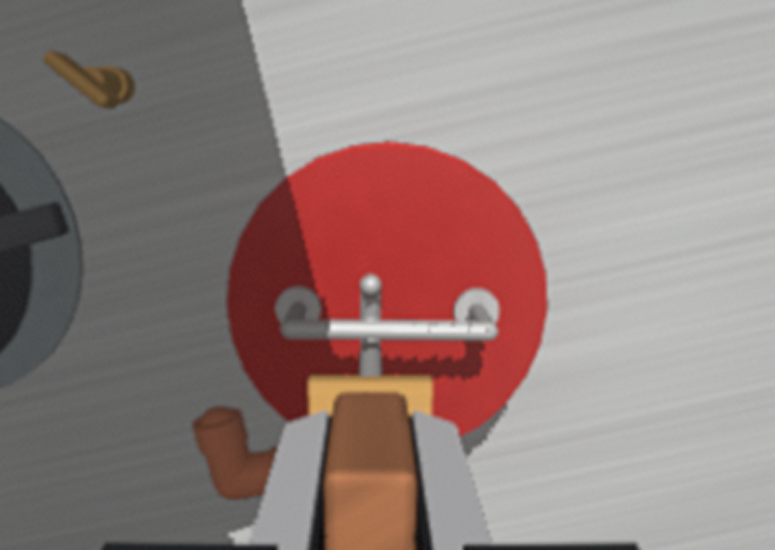

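The hook has dropped away beneath the bar (tip at (370,285), bar at row 328) with the legs well clear. Backing out slowly.

Call:
send_rows --series '[[[0, -2, 0, 0, 0], [0, -5, 0, 0, 0], [0, -8, 0, 0, 0], [0, -11, 0, 0, 0], [0, -11, 0, 0, 0]]]'

```text
clock: 30.6
eef_pos: [584.3, 219.4, 169.3]
eef_rot: [-3.141, -0.0, 2.915]
wrist_force: [0.1, -0.5, -1.5]
finger_gap: 19.8
```

Call:
send_rows --series '[[[0, -3, 0, 0, 0], [0, -6, 0, 0, 0], [0, -10, 0, 0, 0], [0, -15, 0, 0, 0], [0, -22, 0, 0, 0], [0, -30, 0, 0, 0], [0, -30, 0, 0, 0]]]'

```text
clock: 31.3
eef_pos: [614.1, 212.4, 169.2]
eef_rot: [-3.142, 0.0, 2.915]
wrist_force: [0.2, 0.3, -1.1]
finger_gap: 19.6
```

```bash
python3 - <<'E'
from bar import *
go(573.3,222.2,182,167); w=wrist(); print(slope(w["img"])); avg(3)
E
```

```text
pos [614.08 212.42 169.17] yaw 166.99 tilt [-0. -0. -1.] d [ 41.9   0.4 -12.8] turn -0.01 F [ 0.21  0.29 -1.07] t 31.3 gap 19.631469416776806
(np.float64(0.005318843036188839), np.float64(150.46559893417697), (np.int32(199), np.int32(82), np.int32(112), np.int32(122)), np.float64(0.02443386301011022), np.int64(5))
F avg [-0.53  -0.195 -1.29   0.021 -0.011 -0.003] sd [0.75 0.72 0.05 0.01 0.01 0.04]
```

Call:
send_rows --series '[[[0, 0, 0, -20, 0], [0, 0, 0, -60, 0], [0, 0, 0, -96, 0], [0, 0, -25, -96, 0], [0, 10, -70, -96, 0], [0, 15, -120, -96, 0], [0, 20, -170, -96, 0], [0, 25, -220, -96, 2], [0, 30, -270, -96, 3], [0, 35, -320, -96, 5.5]]]'

```text
clock: 32.5
eef_pos: [506.5, -91.4, 265.8]
eef_rot: [3.142, 0.001, 2.819]
wrist_force: [0.9, -0.5, -1.1]
finger_gap: 19.6
```

```bash
python3 -c "
from h import *
go(457.7,-242.3,265,161.53)"
```

```text
pos [506.52 -91.4  265.77] yaw 161.5 tilt [-7.e-04  1.e-04 -1.e+00] d [  -1.6 -158.6    0.8] turn -0.03 F [ 0.92 -0.46 -1.06] t 32.5 gap 19.642526517898908
```

Call:
send_rows --series '[[[0, 0, -45, 0, 0], [0, -1, -90, 0, 0], [0, -1.5, -130, 0, 0], [0, -1.5, -158.5, 0, 0], [0, -1.5, -158.5, 0, 0], [0, -1.5, -158.5, 0, 0]]]'

```text
clock: 33.1
eef_pos: [458.7, -240.8, 265.5]
eef_rot: [3.141, 0.0, 2.818]
wrist_force: [-0.1, -0.4, -2.5]
finger_gap: 20.0
```

```bash
python3 -c "
from h import *
go(457.7,-242.3,139.4,161.53);go(533.6,-267.6,139.4,161.53)"
```

```text
pos [ 458.7  -240.76  265.52] yaw 161.47 tilt [-1.e-04  2.e-04 -1.e+00] d [  0.5  -1.8 126.1] turn -0.06 F [-0.1  -0.44 -2.46] t 33.1 gap 20.01519090769678
pos [ 458.7  -240.76  265.52] yaw 161.47 tilt [-1.e-04  2.e-04 -1.e+00] d [-79.5  -1.7 126.1] turn -0.06 F [-0.1  -0.44 -2.46] t 33.1 gap 20.01519090769678
```

Call:
send_rows --series '[[[0, 0, -1.7, 45, 0], [0, 0, -1.7, 90, 0], [0, 0, -1.7, 120, 0], [0, 0, -1.7, 126, 0], [0, 0, -1.7, 126, 0], [0, 0, -1.7, 126, 0]]]'

```text
clock: 33.7
eef_pos: [459.3, -242.4, 141.3]
eef_rot: [-3.141, 0.003, 2.82]
wrist_force: [0.7, -0.2, -0.9]
finger_gap: 19.6
```

```bash
python3 - <<'E'
from h import *
go(533.6,-267.6,139.4,161.53)
w=wrist(); cv2.imwrite("pics/w9.png",cv2.resize(w["img"][60:280,110:420][:,:,::-1],None,fx=2.5,fy=2.5,interpolation=cv2.INTER_CUBIC))
E
```

```text
pos [ 459.3  -242.38  141.33] yaw 161.57 tilt [-2.6e-03 -6.0e-04 -1.0e+00] d [-78.5  -0.4   2.1] turn 0.04 F [ 0.65 -0.2  -0.86] t 33.7 gap 19.59950321659397
```

Call:
send_rows --series '[[[0, -10, -0.3, 0, 0], [0, -22, -0.3, 0, 0], [0, -35, -0.3, 0, 0], [0, -45, -0.3, 0, 0], [0, -53, -0.3, 0, 0], [0, -60, -0.3, 0, 0], [0, -67, -0.3, 0, 0], [0, -74, -0.3, 0, 0], [0, -79, -0.3, 0, 0], [0, -79, -0.3, 0, 0]]]'

```text
clock: 34.75
eef_pos: [533.6, -267.8, 139.3]
eef_rot: [3.142, 0.0, 2.819]
wrist_force: [-0.4, 0.1, -0.8]
finger_gap: 19.8
```

```bash
python3 - <<'E'
from h import *
go(533.6,-267.6,129.4,161.53); avg(4)
E
```

```text
pos [ 533.57 -267.82  139.32] yaw 161.53 tilt [-0.  0. -1.] d [0.  0.2 9.9] turn 0.0 F [-0.42  0.1  -0.85] t 34.75 gap 19.790175292269662
F avg [-0.381  0.053 -1.35  -0.006 -0.016  0.024] sd [0.82 0.22 0.4  0.02 0.04 0.03]
```

Call:
send_rows --series '[[[0, 0, 0, 3, 0], [0, 0, 0, 6, 0], [0, 0, 0, 8, 0], [0, 0, 0, 9, 0], [0, 0, 0, 9.5, 0], [0, 0, 0, 10, 0], [0, 0, 0, 10, 0]]]'

```text
clock: 35.65
eef_pos: [533.2, -267.7, 129.5]
eef_rot: [-3.142, 0.0, 2.819]
wrist_force: [0.1, 0.2, -1.7]
finger_gap: 19.8
```

```bash
python3 - <<'E'
from h import *
go(533.6,-267.6,129.4,161.53); avg(6)
w=wrist(); cv2.imwrite("pics/w10.png",cv2.resize(w["img"][100:340,130:450][:,:,::-1],None,fx=2.5,fy=2.5,interpolation=cv2.INTER_CUBIC))
E
```

```text
pos [ 533.19 -267.71  129.47] yaw 161.53 tilt [-1.e-04 -0.e+00 -1.e+00] d [-0.4  0.2  0.1] turn -0.0 F [ 0.13  0.18 -1.71] t 35.65 gap 19.804186469130983
F avg [ 0.033 -0.146 -1.437  0.006 -0.003  0.006] sd [0.57 0.26 0.3  0.04 0.03 0.02]
```

Call:
send_rows --series '[[[0, 0, 0, 0.3, 0], [0, 0, 0, 0.6, 0], [0, 0, 0, 0.6, 0]]]'

```text
clock: 36.3
eef_pos: [533.2, -267.7, 129.4]
eef_rot: [-3.141, 0.0, 2.819]
wrist_force: [-2.2, 2.6, 5.7]
finger_gap: 20.1
```

```bash
python3 - <<'E'
from h import *
go(533.6,-267.6,129.4,161.53); avg(6)
E
```

```text
pos [ 533.21 -267.72  129.35] yaw 161.53 tilt [-3.e-04 -1.e-04 -1.e+00] d [-0.3  0.2 -0. ] turn -0.0 F [-2.22  2.56  5.69] t 36.3 gap 20.06102834518486
F avg [-2.463e+00  2.046e+00  5.531e+00  2.840e-01  5.850e-01  5.000e-03] sd [0.79 0.26 0.61 0.04 0.01 0.06]
```

View pics/w10.png

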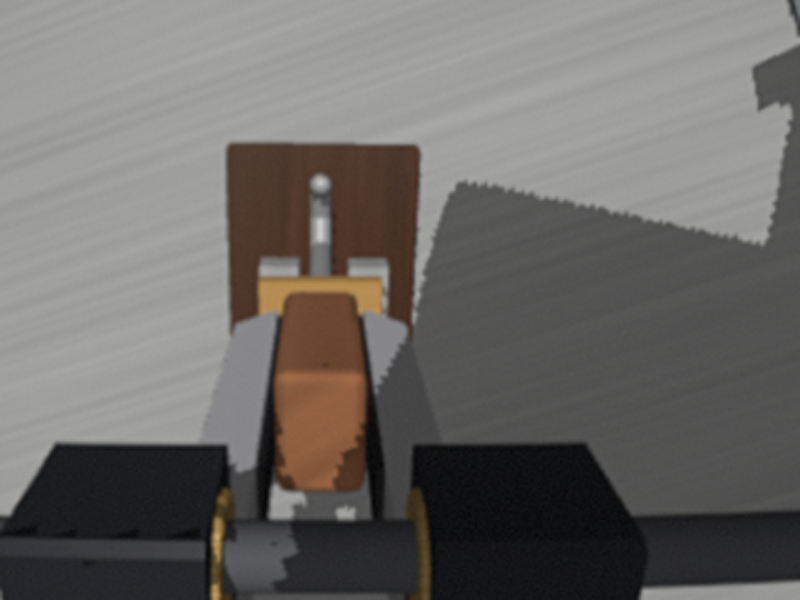

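The lifter's collar rests on the prongs, with the shaft centred in the slot (hook at (320,185)). Releasing.

Call:
send_rows --series '[[[0, 0, 0, -0.3, 0], [0.5, 0, 0, -0.3, 0], [0.5, 0, 0, -0.3, 0], [0.6, 0, 0, -0.3, 0], [0.7, 0, 0, -0.3, 0], [0.7, 0, 0, -0.3, 0], [0.7, 0, 0, -0.3, 0], [0.7, 0, 0, -0.3, 0], [0.7, 0, 0, -0.3, 0], [0.7, 0, 0, -0.3, 0]]]'

```text
clock: 37.6
eef_pos: [533.2, -267.7, 129.2]
eef_rot: [-3.142, 0.0, 2.819]
wrist_force: [0.1, 0.1, 0.1]
finger_gap: 65.9
```

Call:
send_rows --series '[[[0.7, 0, 0, -10, 0], [0.7, 0, 0, -30, 0], [0.7, 0, 0, -65, 0], [0.7, 0, 0, -110, 0], [0.7, 20, 0, -130, 0], [0.7, 40, 0, -130, 0], [0.7, 40, 0, -130, 0], [0.7, 40, 0, -130, 0]]]'

```text
clock: 38.4
eef_pos: [495.4, -255.1, 259.8]
eef_rot: [-3.141, 0.001, 2.819]
wrist_force: [-0.0, -0.2, -0.0]
finger_gap: 65.7
```

```bash
python3 - <<'E'
from loc import *
np.set_printoptions(precision=1,suppress=True)
go(533.6,-267.6,260,161.53)
w=wrist(); t=shot("top"); s=shot("scene")
for c,n in((t,"top"),(s,"scene")):
    d=manip.silhouettes("lid",c)[0]; ys,xs=np.nonzero(d["pixels"]); o=cen(np.c_[xs,ys]); print(d["conf"],o)
    f=lambda p:cen(np.vstack([proj(c,circ(p[0],p[1],z,66)) for z in (43,55)]))-o
    r=least_squares(f,[563,232],diff_step=1e-3);print(n,"lid",r.x,r.fun)
A=cv2.resize(w["img"][100:320,130:380],(400,352)); B=cv2.resize(s["img"][110:310,100:400],(528,352))
cv2.imwrite("pics/fin.png",np.hstack([A[:, :264],B])[:,:,::-1])
print(manip.find_in("lifter_grip",w)[:1])
E
```

```text
pos [ 495.4 -255.1  259.8] yaw 161.52 tilt [-0. -0. -1.] d [-40.2   0.3  -0.2] turn -0.01 F [-0.  -0.2 -0. ] t 38.4 gap 65.74291130264768
0.65 [167.7 205.6 142.  180.  194.  232. ]
top lid [563.2 230.3] [ 0.2  0.3 -0.7 -0.4  0.5  0.1]Traceback (most recent call last):
  File "<stdin>", line 6, in <module>
IndexError: list index out of range
```

```bash
python3 - <<'E'
from loc import *
np.set_printoptions(precision=1,suppress=True)
w=wrist(); s=shot("scene")
im=s["img"].astype(int); red=((im[...,0]>60)&(im[...,1]<60)&(im[...,0]-im[...,1]>40)).astype(np.uint8)
n,l,st,ce=cv2.connectedComponentsWithStats(red); k=1+st[1:,4].argmax(); ys,xs=np.nonzero(l==k); o=cen(np.c_[xs,ys])
for h in (36,39,43,47):
    f=lambda p:cen(np.vstack([proj(s,circ(p[0],p[1],z,66)) for z in (h,h+12)]))-o
    r=least_squares(f,[563,232],diff_step=1e-3);print(h,"lid",r.x,r.fun)
A=cv2.resize(w["img"][100:320,180:380],(320,352)); B=cv2.resize(s["img"][110:260,260:400],(328,352))
cv2.imwrite("pics/fin.png",np.hstack([A,B])[:,:,::-1])
E
```

```text
36 lid [559.9 232.9] [-0.2 -0.  -0.9 -1.1  1.1  0.9]
39 lid [561.8 230.9] [-0.2 -0.  -1.  -1.2  1.2  0.9]
43 lid [564.4 228.3] [-0.2 -0.  -1.1 -1.3  1.3  1. ]
47 lid [567.  225.6] [-0.2 -0.  -1.3 -1.5  1.4  1.1]
```

```bash
python3 - <<'E'
from h import *
w=wrist()
for t in ("lifter_grip","holder"): print(t,[(np.round(d["rect"]),round(d["conf"],2)) for d in manip.find_in(t,w)[:2]])
im=w["img"].astype(int); m=((im[...,0]-im[...,2]>60)&(im[...,0]>140)).astype(np.uint8)
n,l,st,ce=cv2.connectedComponentsWithStats(m)
print([(st[k].tolist(),ce[k].round(1)) for k in range(1,n) if st[k,4]>60])
print("expected px: grip top centre/ corners",proj(w,[[533.9,-267.1,166],[517,-271.4,166],[522.8,-253.4,166],[550.6,-263,166],[545.3,-280.5,166],[507.5,-258,39]]).round(1).tolist())
g=im[:,:,:].sum(2); print("tip bright", [ (r,int(g[r,245:275].argmax())+245,int(g[r,245:275].max())) for r in range(165,200,5)])
print(manip.read_state()["wrist_force"],manip.read_state()["clock"])
E
```

```text
lifter_grip [(array([243., 181.,  29.,  72.]), 0.67), (array([496.,  49.,  16.,  13.]), 0.18)]
holder [(array([228., 170.,  57.,  89.]), 0.95)]
[([243, 207, 30, 27, 323], array([257.2, 216.9])), ([250, 226, 17, 25, 350], array([257.8, 237.1])), ([168, 365, 12, 13, 95], array([173.1, 370.8]))]
expected px: grip top centre/ corners [[259.0, 239.0], [249.4, 225.4], [268.6, 225.2], [268.0, 252.1], [250.0, 252.6], [258.8, 181.9]]
tip bright [(165, 245, 511), (170, 272, 423), (175, 257, 205), (180, 258, 450), (185, 257, 258), (190, 257, 424), (195, 257, 585)]
[-0.14339922  0.11534629 -0.32507045] 38.9
```

```bash
python3 -c "
from cell import manip
print(manip.sign_off())"
```

```text
the job is handed in; nothing more can be done
None
```

The lid is in the stand's ring and the lifter is back on its fork; I signed off at about 39 s. The sign-off gives no verdict, so the evidence below is my own.

**Balance point:** Two test lifts at about ±19 mm and one at −4.2 mm (which leaned about 0.06 rad) put it near −7 mm on the lid's y. Hooked at −7.2 mm, the lid hung level, with the bar's image slope close to zero.

**Carrying and setting down:** I carried it slowly and felt it settle in the ring at about 43 mm. The load came off the hook there. During the carry the bar's image slope changed to about 0.02. It stayed the same after the lid was resting, so I took that as a small yaw rather than a lean.

**Last checks:**
- **Lid position:** the top camera puts the lid at (563, 230) mm and the stand at (563, 232) mm, which is within tolerance.
- **Lifter:** the grip's top face is within about 1 pixel of its original place, in line with hanging upright. The open gripper reads close to zero force.

**Did not agree or could not be checked:**
- **Lid position in the scene camera:** at the felt height of 43 mm it gave a position about 3.5 mm off in y, and it fits better at about 40–41 mm.
- **Lid weight:** the ±19 mm tests implied about 5.7–6.0 N, but the lid hung at 5.3–5.5 N.
- **Final picture:** the 12-picture limit was used up, so the last checks were by numbers only. I did not measure the fittings again at the end.

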